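Empty the casting cup into the bench drawer

ROBOT

A 7-joint arm with a two-finger parallel gripper is mounted at the origin on the work surface. World frame = base frame: x ahead of the robot, y to its left, z up, the work surface at z = 0. Lengths are in m, angles in degrees, forces in N, time in s.
With the tool pointing down it reaches from about 0.425 to 0.875 m from the base axis. Payload 4.7 kg.
Tool frame: the origin (TCP) lies midway between the tips of the shut fingers; the grasp point (between the pads) lies 19 mm behind it; z points along the fingers, y is the line along which they close (so a half turn about z gives the same grasp; the last joint's range is limited). The gripper opens to 87 mm and grips with 3 to 60 N. Pads are 19 mm wide; open, the fingers measure 117 mm over their backs; the gripper's body (75 mm by 190 mm) begins 51 mm behind the grasp point.
Start: joints at [-63.879, 18.392, -4.016, 83.108, 1.295, 78.541, -3.26], TCP at [0.278, 0.588, 0.223] pointing down, gripper open.
Joint ranges: [-163.93, 163.93], [-17.29, 119.83], [-79.2, 71.16], [3.27, 140.29], [-89.18, 269.18], [5.43, 117.66], [-154.24, 154.24]. Speed limits (degrees/s): [147.25, 147.25, 180, 180, 180, 180, 180].

INTERFACE

Orientations are given as a 3x3 rotation matrix whose columns are the frame's x, y, z axes.
In Python, from workcell import * gives the robot as it stands.
- The arm moves only by the tool arm_command, never from a script. Its argument "plan" is a list of rows, each an object with "claw": the closure, from -1 (fully open) to 1 (shut); "travel": the shift along the world's x, y, z in m, a list of three; "twist": the turn, a rotation vector about the world's x, y, z in rad, a list of three. In form: [{"claw": claw, "travel": [x, y, z], "twist": [wx, wy, wz]}, ...]. A call has 1 to 10 rows; each row is the pose to reach, as a shift and turn from the pose commanded when the call began; what a row does not reach only later rows make up. A row lasts 1/10 s, in which the tool goes at most 50 mm and 8.59 degrees, less where a joint would pass 70% of its speed; a pose out of reach is approached as far as the arm can. A call with a gripper value outside its range is refused whole. The fingers move at their own pace and stop on an object; the grip force is fixed at half the most. Time passes only in rows, so rows that repeat a pose let the fingers close. It gives the time, the measured TCP pose, the force, the opening and the grip force at its end, in the units of the state.
- get_state(): the state, without advancing time (a new reading comes with each control period).
- camera(name): name is "scene" or "top"; returns the picture (480x640x3 uint8, red, green, blue); there is no depth.
- calibration(name): a dict with "fx", "fy", "cx", "cy" (pixels), "k1" (the pictures are not rectified: a ray, as slopes to the right and down, at radius r is drawn at 1 + k1 r^2 times it, then the intrinsics apply), "cam_to_world" (4x4, takes a point from camera to world coordinates). Camera axes: x right, y down, z forward; pixel columns grow to the right and rows downward; lengths in m; the calibration is good to about 2 mm. A picture is of the moment at which its call begins. calibration takes no time and is no camera call.
- close_job(): hands the job in; it is judged then, once.
The state is a dict: "t": time; "qpos": joint angles; "joint_velocities": joint speeds; "joint_efforts": joint torques, N m; "position": TCP position; "tool_rot": TCP orientation; "contact_force": force on the tool from outside, world axes, zero at the start; "torque": the same for the moment, N m; "width": finger opening in m; "gripper_force": force on a finger pad.
Only numpy, scipy, OpenCV 4.12 (cv2) and the standard library are available. Lean on these libraries where they do the work, as an engineer would, in place of code of your own. Each camera call takes 0.05 s, during which the arm holds its last target. There are 200 camera calls.

TASK

Pull the bench cabinet's drawer out to its stop, and lift the steel cup with its four castings and stones out of the wooden block and stand it on the middle of the green leather pad, letting go so that you can take a fresh, lower hold for tipping. Then tip the cup over the open drawer until all four pieces have dropped into it, and stand the empty cup upright on the middle of the pad again, leaving the drawer out at its stop. Spill nothing and leave the hammer and the brass tin where they are.

Things in the scene. Friction and masses are not known exactly. Their poses are not given: they have to be found in the camera images.
- cup: Loose straight-sided round steel cup, open at the top: outer diameter 56 mm, height 82 mm, wall 3 mm, floor 4 mm, 0.17 to 0.29 kg empty, 0.08 kg more full. Origin at the centre of its underside, z up through the mouth. It starts standing in the well of the wooden block, only its top 26 mm showing, and holds the four pieces. Tip it 120 to 130 degrees for the pieces to slide out.
- cup_rim (a point): Centre of the cup's mouth, 82 mm above its underside.
- block: Fixed light-wood block, 130 x 130 x 72 mm, with a round well bored in the middle of its top: 62 mm across and 56 mm deep (well floor 16 mm above the bench). Origin at the centre of its underside, z up. The cup stands loosely in the well and comes out only straight up; the fingers can take it only by the showing top 26 mm, from straight above. Block and pad may change sides.
- pad_top (a point): Centre of the top of the fixed green leather pad, 160 x 160 mm, 4 mm thick, lying flat on the bench. The cup is to stand here, its middle within 50 mm of this point; there is free room to take it at a slant.
- cab_drawer0_handle (a point): Middle of the drawer's brass bar handle: a bar 11 mm thick, 120 mm long, along y, its axis 35 mm in front of the drawer's face (29 mm clear between; its two legs 102 mm apart), 62 mm above the bench, 38 mm below the cabinet's top. It moves with the drawer. Axes: x into the cabinet, y left, z up; the drawer pulls out along -x. In cab_front's frame the bar is at x = -0.035 shut, -0.217 at the stop.
- cab_front (a point): Middle of the top front edge of the fixed dark wood cabinet, 260 deep, 280 wide, 100 mm high; x to its back. 35 mm ring box on its back. Drawer, from the handle bar: inside x 0.056 to 0.271, y +-0.119, floor 40 mm below the bar, front panel's top 24 mm above it. At its stop it is open above from x 0.056 to 0.231 (middle 0.144). Friction 1 N.
- slug_brass: Loose brass casting, a round slug 15 mm across and 15 mm high, 28 g; origin at the centre of one end. Starts in the cup.
- slug_copper: Loose copper casting, a bevelled round slug 15 mm across and 16 mm high, 28 g; origin at the centre of one end. Starts in the cup.
- gem_green: Loose green square-cut stone 13 x 13 x 15 mm, 15 g; origin at the centre of one end. Starts in the cup.
- gem_blue: Loose blue round stone 15 mm across and 13 mm high with a narrower top, 12 g; origin at the centre of its base. Starts in the cup.
- hammer: Bystander: loose hammer 200 mm long lying across in front of the robot, between it and the drawer; origin near its middle. Leave alone.
- tin: Bystander: loose round brass tin, 52 mm across, 30 mm high, in front of the robot on the left. Leave alone.

How it is judged (in metres and radians):
On the way, in this order (a step that is already met when the one before it is completed fails the run):
1. the drawer is out at its stop and the cup, its four pieces inside, stands upright on the leather pad, let go (x of cab_drawer0_handle in the frame of cab_front below -0.207 m and horizontal distance between cup and pad_top below 0.05 m and angle between cup's own z axis and vertical below 0.08 rad and z of cup in the frame of pad_top between -0.004 and 0.005 m and contact force between the fingers and cup below 0.2 N and linear speed of cup below 0.03 m/s and horizontal distance between each of slug_brass, slug_copper, gem_green, gem_blue and cup below 0.03 m and z of slug_brass in the frame of cup between 0 and 0.08 m and z of slug_copper in the frame of cup between 0 and 0.08 m and z of gem_green in the frame of cup between 0 and 0.08 m and z of gem_blue in the frame of cup between 0 and 0.08 m), for 0.2 s.
2. the cup is tipped past level with its mouth over the open drawer (x of cab_drawer0_handle in the frame of cab_front below -0.207 m and angle between cup's own z axis and vertical above 1.6 rad and x of cup_rim in the frame of cab_drawer0_handle between 0.048 and 0.239 m and y of cup_rim in the frame of cab_drawer0_handle between -0.125 and 0.125 m and z of cup_rim in the frame of cab_drawer0_handle above -0.04 m), for 0.1 s.
At the end, for the whole second after the job is handed in: The four pieces lie at rest in the drawer, the drawer is out at its stop (within 10 mm), and the empty cup stands upright (within 0.08 rad), at rest and let go on the leather pad, its middle within 50 mm of the pad's (x of cab_drawer0_handle in the frame of cab_front below -0.207 m and horizontal distance between cup and pad_top below 0.05 m and angle between cup's own z axis and vertical below 0.08 rad and z of cup in the frame of pad_top between -0.004 and 0.005 m and contact force between the fingers and cup below 0.2 N and linear speed of each of cup, slug_brass, slug_copper, gem_green, gem_blue below 0.03 m/s and x of slug_brass in the frame of cab_drawer0_handle between 0.052 and 0.275 m and y of slug_brass in the frame of cab_drawer0_handle between -0.124 and 0.124 m and z of slug_brass in the frame of cab_drawer0_handle between -0.044 and 0.006 m and x of slug_copper in the frame of cab_drawer0_handle between 0.052 and 0.275 m and y of slug_copper in the frame of cab_drawer0_handle between -0.124 and 0.124 m and z of slug_copper in the frame of cab_drawer0_handle between -0.044 and 0.006 m and x of gem_green in the frame of cab_drawer0_handle between 0.052 and 0.275 m and y of gem_green in the frame of cab_drawer0_handle between -0.124 and 0.124 m and z of gem_green in the frame of cab_drawer0_handle between -0.044 and 0.006 m and x of gem_blue in the frame of cab_drawer0_handle between 0.052 and 0.275 m and y of gem_blue in the frame of cab_drawer0_handle between -0.124 and 0.124 m and z of gem_blue in the frame of cab_drawer0_handle between -0.044 and 0.006 m); the robot touches nothing.
It fails at once if a bystander (hammer, tin) is moved by more than 20 mm (distance of any of hammer, tin from where it was at the start of the episode above 0.02 m).
It also fails if it takes over 72 s, if anything falls off the work surface, if the arm or the gripper's body presses on something with over 40 N, if the wrist force passes 120 N, or if a joint passes its speed limit or range.

## Working session

There is one attempt and no reset: what is moved stays moved. The work goes in short steps, Python scripts to look and compute and a tool call to move; the robot and the scene stay as the last step left them, time stands still between calls to the robot, and variables do not carry over. Pictures are saved under pics/ and viewed, at most 10 in all, crops included, and the job is handed in when it is done.

Besides the shell and the picture viewer there is one more tool, called as name(argument=value, ...), one argument or row to a line, values as JSON. arm_command: Moves the arm, as the interface text tells. Its arguments: {"type":"object","properties":{"plan":{"type":"array"}},"required":["plan"]}

```bash
ls; mkdir -p pics; python3 - <<'E'
from workcell import *
import cv2
s=get_state();print({k:s[k] for k in('t','position','tool_rot','width','contact_force')})
for n in('scene','top'):
    cv2.imwrite(f'pics/{n}0.png',camera(n)[:,:,::-1]);print(calibration(n))
E
```

```text
pics
{'t': 0.0, 'position': array([0.27774135, 0.5870654 , 0.22145845]), 'tool_rot': array([[-9.04006291e-01,  4.27518605e-01, -6.84520047e-04],
       [ 4.27519127e-01,  9.04004527e-01, -1.79170660e-03],
       [-1.47178683e-04, -1.91235945e-03, -9.99998161e-01]]), 'width': 0.0871867904164128, 'contact_force': array([-0.89406346,  0.05437912, -0.29149658])}
{'fx': 437.0945655011151, 'fy': 437.0945655011151, 'cx': 316.0560692694072, 'cy': 243.36560497375098, 'k1': -0.0696132236631322, 'cam_to_world': array([[-0.88528594,  0.40150441, -0.2346551 ,  0.78980553],
       [ 0.46493657,  0.75314048, -0.46541745,  0.48913311],
       [-0.0101389 , -0.52112726, -0.85341876,  0.93123783],
       [ 0.        ,  0.        ,  0.        ,  1.        ]])}
{'fx': 570.5791028747869, 'fy': 570.5791028747869, 'cx': 315.6428001333897, 'cy': 242.16989936268516, 'k1': 0.04392194698605804, 'cam_to_world': array([[-0.00492462, -0.98584832,  0.1675674 ,  0.38054468],
       [-0.99991024,  0.00694257,  0.01145891,  0.00631835],
       [-0.0124601 , -0.16749593, -0.98579402,  1.19618613],
       [ 0.        ,  0.        ,  0.        ,  1.        ]])}
```

View pics/top0.png

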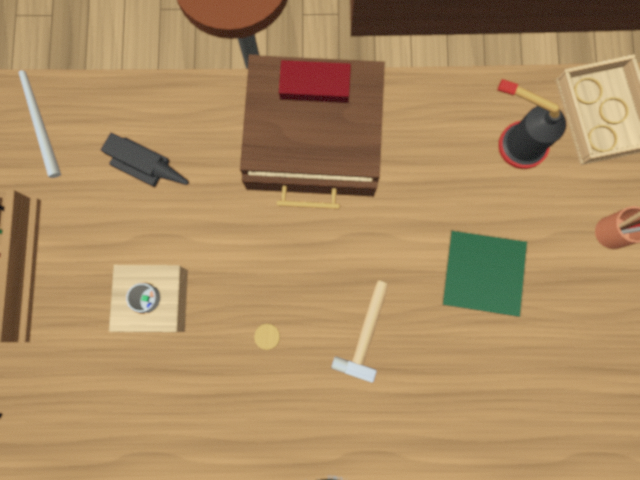

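View pics/scene0.png

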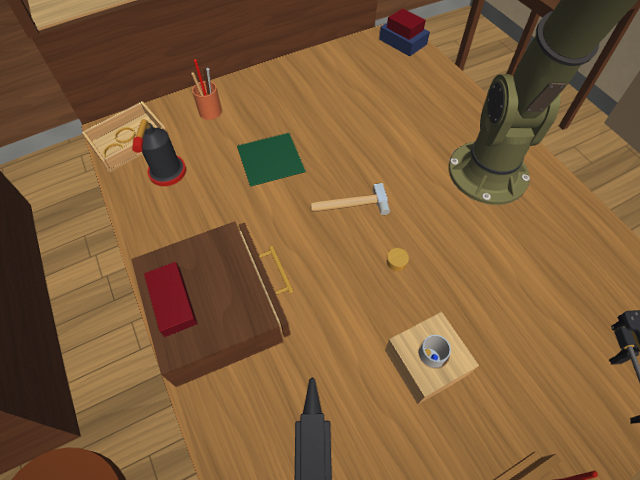

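The top view shows the block and cup at (143,298), the pad at about (485,273), the handle bar from (277,204) to (338,207), the tin at (267,337) and the hammer from (380,283) to (355,372). Next I'll measure these.

```bash
cat > h.py <<'E'
import numpy as np, cv2
from workcell import *
def px2w(n,pts,z):
    c=calibration(n);K=np.array([[c['fx'],0,c['cx']],[0,c['fy'],c['cy']],[0,0,1]]);T=c['cam_to_world']
    u=cv2.undistortPoints(np.array(pts,float).reshape(-1,1,2),K,np.array([c['k1'],0,0,0.]))[:,0]
    d=np.c_[u,np.ones(len(u))]@T[:3,:3].T;o=T[:3,3]
    return o+d*((z-o[2])/d[:,2])[:,None]
E
python3 - <<'E'
from h import *
np.set_printoptions(precision=4,suppress=True)
im=cv2.imread('pics/top0.png');hsv=cv2.cvtColor(im,cv2.COLOR_BGR2HSV)
m=cv2.inRange(hsv,(65,120,30),(90,255,160));m[:, :430]=0
q=cv2.boxPoints(cv2.minAreaRect(np.argwhere(m)[:,::-1].astype(np.float32)));w=px2w('top',q,.004);print('pad',w,w.mean(0))
print('cup',px2w('top',[(142.5,298)],.098),px2w('scene',[(436,350)],.098))
print('handle',px2w('top',[(277,204.5),(338,206.5)],.062),px2w('scene',[(262,252),(289,291)],.062))
print('cabtop',px2w('top',[(250,57),(384,63),(243,171),(380,181)],.1))
print('block',px2w('top',[(113,265),(181,265),(178,331),(110,331)],.072))
print('tin',px2w('top',[(267,337)],.03),'ham',px2w('top',[(380,283),(358,362),(333,366),(375,377)],.02))
a=cv2.resize(im[230:340,90:200],None,fx=4,fy=4,interpolation=2);b=cv2.resize(im[150:220,230:395],None,fx=4,fy=4,interpolation=2)
c=cv2.resize(cv2.imread('pics/scene0.png')[300:410,375:485],None,fx=3,fy=3)
o=np.zeros((600,800,3),np.uint8);o[:280,:660]=b;o[280:600,:440]=a[120:440];o[280:600,450:780]=c[:320];cv2.imwrite('pics/c0.png',o)
E
```

```text
pad [[ 0.4544 -0.2426  0.004 ]
 [ 0.6021 -0.2705  0.004 ]
 [ 0.578  -0.4224  0.004 ]
 [ 0.4319 -0.3917  0.004 ]] [ 0.5166 -0.3318  0.004 ]
cup [[0.4609 0.352  0.098 ]] [[0.4673 0.3613 0.098 ]]
handle [[ 0.6518  0.098   0.062 ]
 [ 0.6467 -0.0264  0.062 ]] [[ 0.6718 -0.0229  0.062 ]
 [ 0.6599  0.0954  0.062 ]]
cabtop [[ 0.9537  0.152   0.1   ]
 [ 0.9375 -0.1226  0.1   ]
 [ 0.7117  0.163   0.1   ]
 [ 0.6888 -0.109   0.1   ]]
block [[0.5285 0.4215 0.072 ]
 [0.5275 0.287  0.072 ]
 [0.3982 0.2881 0.072 ]
 [0.3994 0.4199 0.072 ]]
tin [[0.3856 0.1189 0.03  ]] ham [[ 0.4942 -0.1123  0.02  ]
 [ 0.3352 -0.0641  0.02  ]
 [ 0.3275 -0.0137  0.02  ]
 [ 0.3058 -0.0975  0.02  ]]
```

View pics/c0.png

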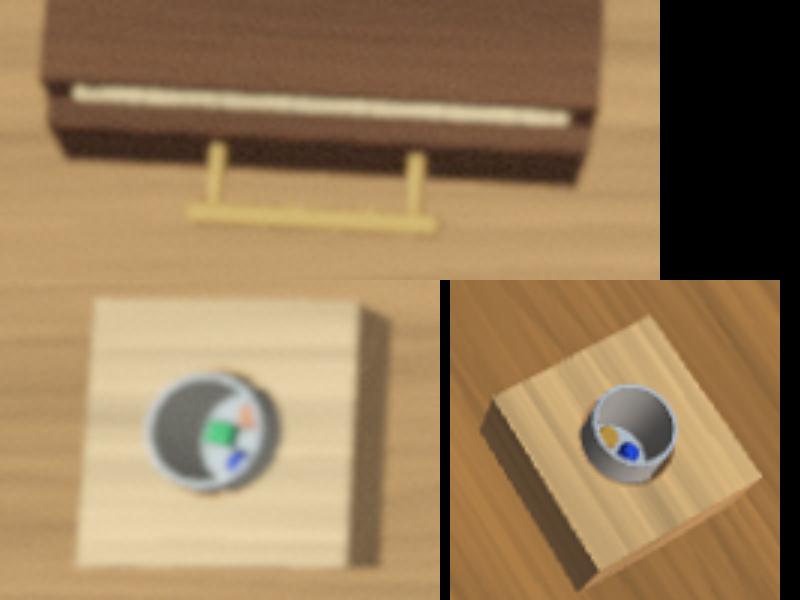

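The crops show all four pieces in the cup. The cup rim centre is at about (141.6,298.1) in top and (436.5,349) in scene. The bar runs (277,203.3)–(339.3,206.8) in top, and in scene it is the outer line from about (272,248) to (291,291). I'll refine both measurements.

```bash
python3 - <<'E'
from h import *
np.set_printoptions(precision=4,suppress=True)
print('cup',px2w('top',[(141.6,298.1)],.098),px2w('scene',[(436.5,349)],.098))
print('blk',px2w('scene',[(390,339),(441.7,312.3),(478.3,365.7),(425,397)],.072).mean(0))
print('bar top',px2w('top',[(277,203.3),(339.3,206.8)],.062))
print('bar scene',px2w('scene',[(273,248),(291,291)],.062))
print('cab edge',px2w('top',[(241,171),(379,177.5)],.1))
o=cv2.resize(cv2.imread('pics/scene0.png')[210:330,215:375],None,fx=5,fy=5,interpolation=2);cv2.imwrite('pics/c1.png',o)
E
```

```text
cup [[0.4607 0.3537 0.098 ]] [[0.4653 0.3601 0.098 ]]
blk [0.4642 0.3593 0.072 ]
bar top [[ 0.6544  0.098   0.062 ]
 [ 0.6461 -0.029   0.062 ]]
bar scene [[ 0.6448 -0.0207  0.062 ]
 [ 0.656   0.0974  0.062 ]]
cab edge [[ 0.7117  0.167   0.1   ]
 [ 0.696  -0.1072  0.1   ]]
```

View pics/c1.png

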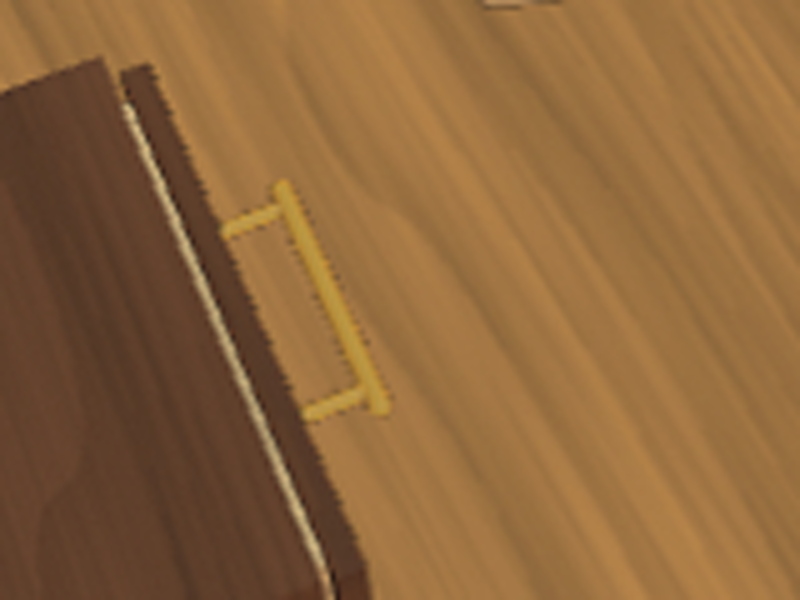

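arm_command(
  plan=[
    {"claw": 1,"travel": [0.04,-0.05,0.03],"twist": [0,0,0.1]},
    {"claw": 1,"travel": [0.08,-0.1,0.03],"twist": [0,0,0.2]},
    {"claw": 1,"travel": [0.12,-0.15,0.03],"twist": [0,0,0.3]},
    {"claw": 1,"travel": [0.16,-0.2,0.03],"twist": [0,0,0.39]},
    {"claw": 1,"travel": [0.2,-0.25,0.03],"twist": [0,0,0.39]},
    {"claw": 1,"travel": [0.24,-0.3,0.03],"twist": [0,0,0.39]},
    {"claw": 1,"travel": [0.27,-0.35,0.03],"twist": [0,0,0.39]},
    {"claw": 1,"travel": [0.3,-0.4,0.03],"twist": [0,0,0.39]},
    {"claw": 1,"travel": [0.33,-0.45,0.03],"twist": [0,0,0.39]},
    {"claw": 1,"travel": [0.36,-0.5,0.03],"twist": [0,0,0.39]},
  ],
)

```text
t: 1.1
position: [0.5735, 0.1889, 0.2522]
tool_rot: [[-0.999, 0.052, -0.0], [0.052, 0.999, 0.0], [0.0, -0.0, -1.0]]
contact_force: [1.3, 1.0, -0.0]
width: 0.0151
gripper_force: 0.0
```

The bar centre agrees between the two cameras at about (0.650, 0.036), and the cabinet is yawed about -3.3°. I'll move to above the gap behind the bar at about (0.670, 0.035).

arm_command(
  plan=[
    {"claw": 1,"travel": [0,0,0],"twist": [0,0,0]},
    {"claw": 1,"travel": [0,0,0],"twist": [0,0,0]},
  ],
)

```text
t: 1.3
position: [0.5734, 0.189, 0.252]
tool_rot: [[-0.998, 0.056, -0.001], [0.056, 0.998, -0.0], [0.001, -0.0, -1.0]]
contact_force: [-0.9, 1.2, -0.9]
width: 0.0027
gripper_force: 0.0
```

arm_command(
  plan=[
    {"claw": 1,"travel": [0.025,-0.04,0],"twist": [0,0,0]},
    {"claw": 1,"travel": [0.05,-0.08,0],"twist": [0,0,0]},
    {"claw": 1,"travel": [0.075,-0.12,0],"twist": [0,0,0]},
    {"claw": 1,"travel": [0.097,-0.154,0],"twist": [0,0,0]},
    {"claw": 1,"travel": [0.097,-0.154,-0.04],"twist": [0,0,0]},
    {"claw": 1,"travel": [0.097,-0.154,-0.08],"twist": [0,0,0]},
    {"claw": 1,"travel": [0.097,-0.154,-0.12],"twist": [0,0,0]},
    {"claw": 1,"travel": [0.097,-0.154,-0.145],"twist": [0,0,0]},
    {"claw": 1,"travel": [0.097,-0.154,-0.145],"twist": [0,0,0]},
  ],
)

```text
t: 2.2
position: [0.6661, 0.0395, 0.1022]
tool_rot: [[-0.999, 0.049, -0.01], [0.049, 0.999, 0.0], [0.01, -0.0, -1.0]]
contact_force: [-0.3, 0.9, 0.3]
width: 0.0006
gripper_force: 0.0
```

```bash
python3 - <<'E'
from h import *
s=get_state();print(s['qpos'],s['position'])
a=cv2.resize(camera('top')[140:240,230:390],None,fx=4,fy=4,interpolation=2);cv2.imwrite('pics/c2.png',a[:,:,::-1])
E
```

```text
[-17.64646317  25.58400912  15.7618862   88.5893944   -7.35376775
  67.38963019  86.75749816] [0.66605398 0.03947097 0.10222301]
```

View pics/c2.png

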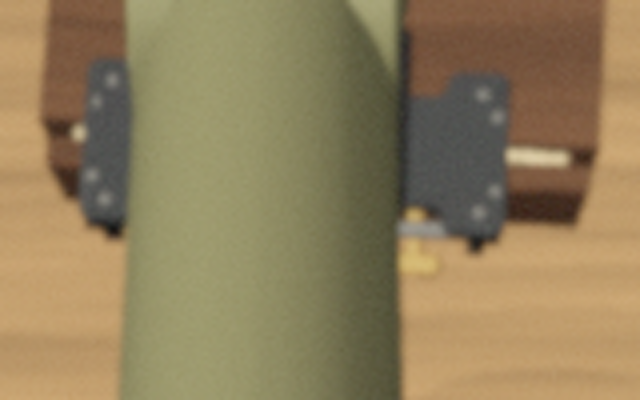

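The gripper's 190 mm axis lies along the bar and the tool is over the gap, with the visible bar end at crop (425,265). The tool is 4 mm short in x, so I'll correct that and go down while watching the force.

arm_command(
  plan=[
    {"claw": 1,"travel": [0.004,-0.003,-0.01],"twist": [0,0,0]},
    {"claw": 1,"travel": [0.004,-0.003,-0.025],"twist": [0,0,0]},
    {"claw": 1,"travel": [0.004,-0.003,-0.04],"twist": [0,0,0]},
    {"claw": 1,"travel": [0.004,-0.003,-0.054],"twist": [0,0,0]},
    {"claw": 1,"travel": [0.004,-0.003,-0.054],"twist": [0,0,0]},
  ],
)

```text
t: 2.75
position: [0.6717, 0.0338, 0.0502]
tool_rot: [[-0.999, 0.052, -0.005], [0.052, 0.999, -0.0], [0.005, -0.001, -1.0]]
contact_force: [0.1, 0.0, -0.9]
width: 0.0004
gripper_force: 0.0
```

arm_command(
  plan=[
    {"claw": 1,"travel": [-0.01,0.0005,0],"twist": [0,0,0]},
    {"claw": 1,"travel": [-0.025,0.0015,0],"twist": [0,0,0]},
    {"claw": 1,"travel": [-0.045,0.0025,0],"twist": [0,0,0]},
    {"claw": 1,"travel": [-0.065,0.0035,0],"twist": [0,0,0]},
    {"claw": 1,"travel": [-0.085,0.0045,0],"twist": [0,0,0]},
    {"claw": 1,"travel": [-0.105,0.0055,0],"twist": [0,0,0]},
    {"claw": 1,"travel": [-0.125,0.0065,0],"twist": [0,0,0]},
    {"claw": 1,"travel": [-0.145,0.0075,0],"twist": [0,0,0]},
    {"claw": 1,"travel": [-0.16,0.0085,0],"twist": [0,0,0]},
    {"claw": 1,"travel": [-0.17,0.009,0],"twist": [0,0,0]},
  ],
)

```text
t: 3.75
position: [0.5034, 0.0433, 0.0545]
tool_rot: [[-0.999, 0.051, 0.002], [0.051, 0.999, 0.001], [-0.002, 0.001, -1.0]]
contact_force: [2.1, 1.3, 0.0]
width: 0.0001
gripper_force: 0.8
```

arm_command(
  plan=[
    {"claw": 1,"travel": [-0.005,0,0],"twist": [0,0,0]},
    {"claw": 1,"travel": [-0.01,0.0005,0],"twist": [0,0,0]},
    {"claw": 1,"travel": [-0.012,0.0005,0],"twist": [0,0,0]},
    {"claw": 1,"travel": [-0.014,0.001,0],"twist": [0,0,0]},
  ],
)

```text
t: 4.15
position: [0.4913, 0.0435, 0.0539]
tool_rot: [[-0.999, 0.052, 0.003], [0.052, 0.999, -0.0], [-0.003, -0.0, -1.0]]
contact_force: [6.1, -1.1, -1.5]
width: 0.0005
gripper_force: 2.7
```

arm_command(
  plan=[
    {"claw": 1,"travel": [-0.004,0,0],"twist": [0,0,0]},
    {"claw": 1,"travel": [-0.007,0.0005,0],"twist": [0,0,0]},
    {"claw": 1,"travel": [-0.007,0.0005,0],"twist": [0,0,0]},
  ],
)

```text
t: 4.45
position: [0.491, 0.0434, 0.0548]
tool_rot: [[-0.998, 0.053, 0.017], [0.053, 0.999, -0.0], [-0.017, 0.0, -1.0]]
contact_force: [19.5, -1.0, -13.7]
width: 0.0001
gripper_force: 9.5
```

arm_command(
  plan=[
    {"claw": 1,"travel": [-0.003,0,0],"twist": [0,0,0]},
    {"claw": 1,"travel": [-0.003,0,0],"twist": [0,0,0]},
  ],
)

```text
t: 4.65
position: [0.4909, 0.0434, 0.0555]
tool_rot: [[-0.998, 0.053, 0.023], [0.053, 0.999, -0.0], [-0.023, 0.001, -1.0]]
contact_force: [25.3, -1.2, -18.1]
width: 0.0003
gripper_force: 12.4
```

It has hit the stop: the position is fixed while the force rises. I'll release and lift out.

arm_command(
  plan=[
    {"claw": 1,"travel": [0.008,0,0],"twist": [0,0,0]},
    {"claw": 1,"travel": [0.016,0,0],"twist": [0,0,0]},
    {"claw": 1,"travel": [0.016,0,0.02],"twist": [0,0,0]},
    {"claw": 1,"travel": [0.016,0,0.05],"twist": [0,0,0]},
    {"claw": 1,"travel": [0.016,0,0.09],"twist": [0,0,0]},
    {"claw": 1,"travel": [0.016,0,0.13],"twist": [0,0,0]},
    {"claw": 0,"travel": [0.016,0.04,0.16],"twist": [0,0,0]},
    {"claw": -1,"travel": [0.01,0.08,0.17],"twist": [0,0,0]},
    {"claw": -1,"travel": [0,0.12,0.17],"twist": [0,0,0]},
    {"claw": -1,"travel": [-0.01,0.16,0.17],"twist": [0,0,0]},
  ],
)

```text
t: 5.65
position: [0.4691, 0.2056, 0.2236]
tool_rot: [[-0.999, 0.052, -0.001], [0.052, 0.999, -0.0], [0.001, -0.0, -1.0]]
contact_force: [1.2, -0.3, 0.0]
width: 0.0246
gripper_force: 0.0
```

```bash
python3 - <<'E'
from h import *
s=get_state();print(s['qpos'],s['position'],s['tool_rot'])
cv2.imwrite('pics/t3.png',camera('top')[:,:,::-1])
E
```

```text
[-32.77567311   1.54865738   6.26970852 102.54774331  -0.19114843
  75.9755705   60.55493422] [0.4690649  0.20563419 0.22358427] [[-9.98644102e-01  5.20455135e-02 -1.10561982e-03]
 [ 5.20458008e-02  9.98644672e-01 -2.32667877e-04]
 [ 1.09201202e-03 -2.89895272e-04 -9.99999362e-01]]
```

View pics/t3.png

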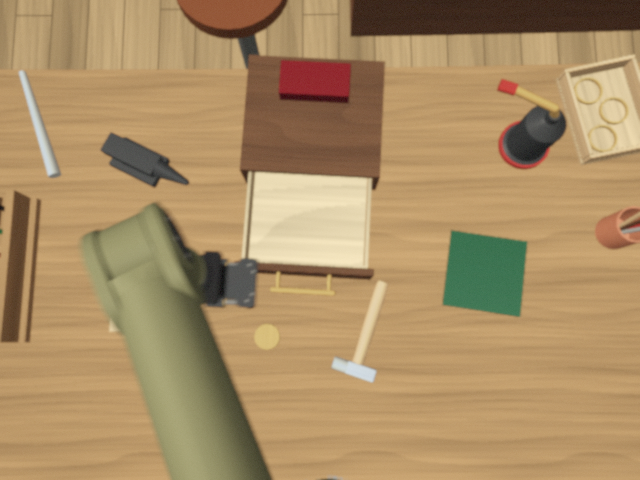

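The drawer is fully open and its bar is now at (271,289)–(333,293). The hammer and tin are untouched. Next, go above the cup.

arm_command(
  plan=[
    {"claw": -1,"travel": [-0.002,0.04,0],"twist": [0,0,0]},
    {"claw": -1,"travel": [-0.004,0.08,0],"twist": [0,0,0]},
    {"claw": -1,"travel": [-0.0055,0.12,0],"twist": [0,0,0]},
    {"claw": -1,"travel": [-0.0055,0.151,0],"twist": [0,0,0]},
    {"claw": -1,"travel": [-0.0055,0.151,-0.03],"twist": [0,0,0]},
    {"claw": -1,"travel": [-0.0055,0.151,-0.06],"twist": [0,0,0]},
    {"claw": -1,"travel": [-0.0055,0.151,-0.09],"twist": [0,0,0]},
    {"claw": -1,"travel": [-0.0055,0.151,-0.105],"twist": [0,0,0]},
    {"claw": -1,"travel": [-0.0055,0.151,-0.105],"twist": [0,0,0]},
  ],
)

```text
t: 6.6
position: [0.4628, 0.3537, 0.1156]
tool_rot: [[-0.999, 0.052, -0.005], [0.052, 0.999, -0.004], [0.005, -0.004, -1.0]]
contact_force: [0.3, -1.1, -0.1]
width: 0.086
gripper_force: 0.0
```

```bash
python3 - <<'E'
from h import *
np.set_printoptions(precision=4,suppress=True)
print(px2w('top',[(271,289.5),(333,293)],.062))
s=get_state();print(s['qpos'],s['position'],s['width'])
a=camera('scene')[260:410,330:530];cv2.imwrite('pics/s4.png',cv2.resize(a,None,fx=4,fy=4,interpolation=2)[:,:,::-1])
E
```

```text
[[ 0.4785  0.1088  0.062 ]
 [ 0.4708 -0.0144  0.062 ]]
[-40.3143  14.7932   0.3627 100.2913  -0.1069  65.2821  47.1085] [0.4628 0.3537 0.1156] 0.0859606500865657
```

View pics/s4.png

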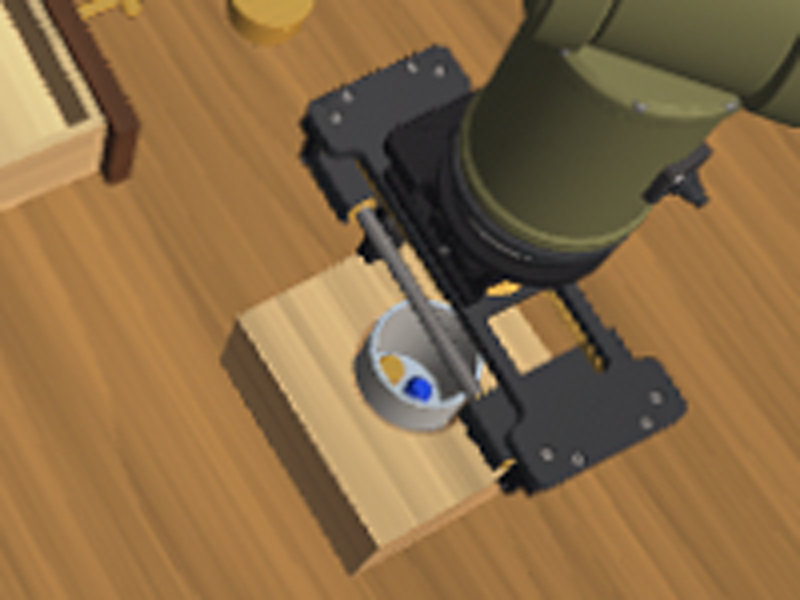

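The cup sits between the fingers, with pieces visible at crop (392,370) and (418,388). I'll descend and grip.

arm_command(
  plan=[
    {"claw": -1,"travel": [0,0.002,-0.015],"twist": [0,0,0]},
    {"claw": -1,"travel": [0,0.002,-0.03],"twist": [0,0,0]},
    {"claw": -1,"travel": [0,0.002,-0.038],"twist": [0,0,0]},
    {"claw": -1,"travel": [0,0.002,-0.038],"twist": [0,0,0]},
    {"claw": 0,"travel": [0,0.002,-0.038],"twist": [0,0,0]},
    {"claw": 1,"travel": [0,0.002,-0.038],"twist": [0,0,0]},
    {"claw": 1,"travel": [0,0.002,-0.038],"twist": [0,0,0]},
    {"claw": 1,"travel": [0,0.002,-0.038],"twist": [0,0,0]},
  ],
)

```text
t: 7.45
position: [0.4648, 0.3575, 0.081]
tool_rot: [[-0.999, 0.052, 0.001], [0.052, 0.999, 0.001], [-0.001, 0.001, -1.0]]
contact_force: [-0.5, -0.4, 0.4]
width: 0.0628
gripper_force: 0.0
```

arm_command(
  plan=[
    {"claw": 0,"travel": [0,0,-0.003],"twist": [0,0,0]},
    {"claw": 1,"travel": [0,0,-0.003],"twist": [0,0,0]},
    {"claw": 1,"travel": [0,0,-0.003],"twist": [0,0,0]},
    {"claw": 1,"travel": [0,0,-0.003],"twist": [0,0,0]},
    {"claw": 1,"travel": [0,0,-0.003],"twist": [0,0,0]},
  ],
)

```text
t: 7.95
position: [0.465, 0.3572, 0.0787]
tool_rot: [[-0.999, 0.052, 0.001], [0.052, 0.999, 0.0], [-0.001, 0.0, -1.0]]
contact_force: [-0.4, -2.5, 6.7]
width: 0.056
gripper_force: 30.0
```

arm_command(
  plan=[
    {"claw": 1,"travel": [0,0,0.01],"twist": [0,0,0]},
    {"claw": 1,"travel": [0,0,0.025],"twist": [0,0,0]},
    {"claw": 1,"travel": [0,0,0.04],"twist": [0,0,0]},
    {"claw": 1,"travel": [0,0,0.06],"twist": [0,0,0]},
    {"claw": 1,"travel": [0,0,0.08],"twist": [0,0,0]},
    {"claw": 1,"travel": [0,0,0.1],"twist": [0,0,0]},
    {"claw": 1,"travel": [0,0,0.12],"twist": [0,0,0]},
    {"claw": 1,"travel": [0,0,0.135],"twist": [0,0,0]},
    {"claw": 1,"travel": [0,0,0.14],"twist": [0,0,0]},
  ],
)

```text
t: 8.85
position: [0.4653, 0.358, 0.2203]
tool_rot: [[-0.999, 0.052, 0.003], [0.052, 0.999, 0.003], [-0.003, 0.003, -1.0]]
contact_force: [0.5, -1.5, -2.9]
width: 0.0558
gripper_force: 30.0
```

arm_command(
  plan=[
    {"claw": 1,"travel": [0.001,-0.01,0],"twist": [0,0,0]},
    {"claw": 1,"travel": [0.003,-0.03,0],"twist": [0,0,-0.03]},
    {"claw": 1,"travel": [0.006,-0.06,0],"twist": [0,0,-0.07]},
    {"claw": 1,"travel": [0.008,-0.095,0],"twist": [0,0,-0.12]},
    {"claw": 1,"travel": [0.01,-0.13,0],"twist": [0,0,-0.17]},
    {"claw": 1,"travel": [0.013,-0.165,0],"twist": [0,0,-0.22]},
    {"claw": 1,"travel": [0.015,-0.2,0],"twist": [0,0,-0.27]},
    {"claw": 1,"travel": [0.018,-0.235,0],"twist": [0,0,-0.32]},
    {"claw": 1,"travel": [0.02,-0.27,0],"twist": [0,0,-0.36]},
    {"claw": 1,"travel": [0.023,-0.305,0],"twist": [0,0,-0.4]},
  ],
)

```text
t: 9.85
position: [0.4859, 0.0487, 0.2162]
tool_rot: [[-0.897, 0.441, -0.002], [0.441, 0.898, -0.0], [0.002, -0.001, -1.0]]
contact_force: [1.1, 0.5, -2.4]
width: 0.0562
gripper_force: 30.0
```

arm_command(
  plan=[
    {"claw": 1,"travel": [0.003,-0.035,0],"twist": [0,0,-0.05]},
    {"claw": 1,"travel": [0.006,-0.07,0],"twist": [0,0,-0.1]},
    {"claw": 1,"travel": [0.009,-0.105,0],"twist": [0,0,-0.15]},
    {"claw": 1,"travel": [0.011,-0.14,0],"twist": [0,0,-0.2]},
    {"claw": 1,"travel": [0.014,-0.175,0],"twist": [0,0,-0.25]},
    {"claw": 1,"travel": [0.017,-0.21,0],"twist": [0,0,-0.3]},
    {"claw": 1,"travel": [0.02,-0.245,0],"twist": [0,0,-0.35]},
    {"claw": 1,"travel": [0.023,-0.28,0],"twist": [0,0,-0.4]},
    {"claw": 1,"travel": [0.025,-0.31,0],"twist": [0,0,-0.45]},
    {"claw": 1,"travel": [0.026,-0.335,0],"twist": [0,0,-0.48]},
  ],
)

```text
t: 10.85
position: [0.5106, -0.2861, 0.2163]
tool_rot: [[-0.591, 0.807, -0.002], [0.807, 0.591, 0.0], [0.002, -0.002, -1.0]]
contact_force: [0.0, 0.3, -2.5]
width: 0.0558
gripper_force: 30.0
```

arm_command(
  plan=[
    {"claw": 1,"travel": [0,-0.01,0],"twist": [0,0,0]},
    {"claw": 1,"travel": [0,-0.01,0],"twist": [0,0,0]},
  ],
)

```text
t: 11.05
position: [0.5112, -0.2948, 0.2166]
tool_rot: [[-0.593, 0.805, -0.002], [0.805, 0.593, 0.0], [0.001, -0.002, -1.0]]
contact_force: [-0.5, -0.3, -3.9]
width: 0.0558
gripper_force: 30.0
```

```bash
python3 - <<'E'
from h import *
np.set_printoptions(precision=4,suppress=True)
s=get_state();print(s['t'],s['qpos'],s['position'],s['tool_rot'],s['width'])
E
```

```text
11.05 [-2.2936 12.4709 34.5602 93.5687 -7.1801 76.3204 69.7168] [ 0.5112 -0.2948  0.2166] [[-0.593   0.8052 -0.0021]
 [ 0.8052  0.593   0.0001]
 [ 0.0013 -0.0017 -1.    ]] 0.05576538546676804
```

arm_command(
  plan=[
    {"claw": 1,"travel": [0.0055,-0.02,-0.01],"twist": [0,0,0]},
    {"claw": 1,"travel": [0.0055,-0.037,-0.03],"twist": [0,0,0]},
    {"claw": 1,"travel": [0.0055,-0.037,-0.06],"twist": [0,0,0]},
    {"claw": 1,"travel": [0.0055,-0.037,-0.09],"twist": [0,0,0]},
    {"claw": 1,"travel": [0.0055,-0.037,-0.12],"twist": [0,0,0]},
    {"claw": 1,"travel": [0.0055,-0.037,-0.135],"twist": [0,0,0]},
    {"claw": 1,"travel": [0.0055,-0.037,-0.142],"twist": [0,0,0]},
    {"claw": 1,"travel": [0.0055,-0.037,-0.142],"twist": [0,0,0]},
  ],
)

```text
t: 11.85
position: [0.5189, -0.3288, 0.0752]
tool_rot: [[-0.597, 0.802, -0.001], [0.802, 0.597, 0.001], [0.001, -0.0, -1.0]]
contact_force: [-0.3, 0.4, -3.0]
width: 0.0557
gripper_force: 30.0
```

arm_command(
  plan=[
    {"claw": 1,"travel": [0,0,-0.003],"twist": [0,0,0]},
    {"claw": 1,"travel": [0,0,-0.006],"twist": [0,0,0]},
    {"claw": 1,"travel": [0,0,-0.006],"twist": [0,0,0]},
  ],
)

```text
t: 12.15
position: [0.5192, -0.3298, 0.07]
tool_rot: [[-0.596, 0.803, 0.001], [0.803, 0.596, -0.0], [-0.001, 0.001, -1.0]]
contact_force: [0.1, -0.2, -3.9]
width: 0.0555
gripper_force: 30.0
```

arm_command(
  plan=[
    {"claw": 1,"travel": [0,0,-0.002],"twist": [0,0,0]},
    {"claw": 1,"travel": [0,0,-0.004],"twist": [0,0,0]},
    {"claw": 1,"travel": [0,0,-0.004],"twist": [0,0,0]},
  ],
)

```text
t: 12.45
position: [0.5193, -0.3301, 0.0667]
tool_rot: [[-0.596, 0.803, 0.001], [0.803, 0.596, -0.0], [-0.001, 0.001, -1.0]]
contact_force: [-1.5, 1.1, 3.0]
width: 0.0558
gripper_force: 30.0
```

Contact with the pad. Release and rise.

arm_command(
  plan=[
    {"claw": 0.2,"travel": [0,0,0.0],"twist": [0,0,0]},
    {"claw": -0.3,"travel": [0,0,0],"twist": [0,0,0]},
    {"claw": -1,"travel": [0,0,0],"twist": [0,0,0]},
    {"claw": -1,"travel": [0,0,0],"twist": [0,0,0]},
    {"claw": -1,"travel": [0,0,0.0],"twist": [0,0,0]},
    {"claw": -1,"travel": [0,0,0.03],"twist": [0,0,0]},
    {"claw": -1,"travel": [0,0,0.07],"twist": [0,0,0]},
    {"claw": -1,"travel": [0,0,0.11],"twist": [0,0,0]},
    {"claw": -1,"travel": [0,0,0.15],"twist": [0,0,0]},
    {"claw": -1,"travel": [0,0,0.15],"twist": [0,0,0]},
  ],
)

```text
t: 13.45
position: [0.5217, -0.332, 0.2219]
tool_rot: [[-0.596, 0.803, 0.01], [0.803, 0.596, -0.005], [-0.01, 0.005, -1.0]]
contact_force: [-0.4, -1.1, -0.1]
width: 0.0867
gripper_force: 0.0
```

```bash
python3 - <<'E'
from h import *
from scipy.optimize import least_squares
from scipy.spatial.transform import Rotation as R
np.set_printoptions(precision=4,suppress=True)
s=get_state();print(s['t'],s['qpos'],s['position'],s['tool_rot'],s['width'])
# fit: alternating Z/Y axes, signs unknown ; lengths unknown
D=[([-17.64646317,25.58400912,15.7618862,88.5893944,-7.35376775,67.38963019,86.75749816],[0.66605398,0.03947097,0.10222301]),
([-32.77567311,1.54865738,6.26970852,102.54774331,-0.19114843,75.9755705,60.55493422],[0.4690649,0.20563419,0.22358427]),
([-40.3143,14.7932,.3627,100.2913,-.1069,65.2821,47.1085],[.4628,.3537,.1156]),
([-2.2936,12.4709,34.5602,93.5687,-7.1801,76.3204,69.7168],[.5112,-.2948,.2166]),
([-63.879,18.392,-4.016,83.108,1.295,78.541,-3.26],[.2777,.5871,.2215]),
(list(s['qpos']),list(s['position']))]
import itertools
def fk(q,L,sg):
    p=np.zeros(3);r=R.identity()
    for i in range(7):
        p=p+r.apply(L[i]); r=r*R.from_euler('zyzyzyz'[i],sg[i]*q[i],degrees=True)
    return p+r.apply(L[7]),r
best=[]
for sg in itertools.product([1,-1],repeat=2):
    sgn=[-1,1,sg[0],1,sg[1],1,-1]
    def f(x):
        L=np.zeros((8,3));L[0,2]=x[0];L[2,2]=x[1];L[2,0]=x[4];L[4,2]=x[2];L[4,0]=x[5];L[6,0]=x[6];L[7,2]=x[3]
        return L
    r=least_squares(lambda x:np.concatenate([fk(q,f(x),sgn)[0]-p for q,p in D]+[1e-3*(x[4:])]),[.3,.4,.4,.2,0,0,0])
    print(sgn,r.x,np.abs(r.fun).max())
print(fk(D[0][0],np.zeros((8,3)),[-1,1,-1,1,-1,1,-1])[1].as_matrix())
for n in('scene','top'):
  cv2.imwrite(f'pics/{n}5.png',camera(n)[:,:,::-1])
E
```

```text
13.45 [ 0.7598 15.6864 35.6207 89.7924 -9.4177 76.8932 74.0131] [ 0.5217 -0.332   0.2219] [[-0.5962  0.8028  0.0099]
 [ 0.8028  0.5963 -0.0047]
 [-0.0097  0.0052 -0.9999]] 0.08674081498099073
[-1, 1, 1, 1, 1, 1, -1] [-6.0733  0.4508  0.1008 -5.8164  0.7912 -0.2488  0.5266] 0.16608558805379206
[-1, 1, 1, 1, -1, 1, -1] [-0.8234  0.4062  0.0778 -0.3957  0.6297 -0.4293  0.3931] 0.1357136216568958
[-1, 1, -1, 1, 1, 1, -1] [-0.0713  0.4659  0.5376  0.032  -0.0253  0.0142 -0.007 ] 0.025712629012558053
[-1, 1, -1, 1, -1, 1, -1] [ 0.024   0.4617  0.5316  0.126  -0.0377  0.0159 -0.0255] 0.02561370709489258
[[-0.0486 -0.9988 -0.0096]
 [-0.9988  0.0486  0.0003]
 [ 0.0002  0.0096 -1.    ]]
```

View pics/scene5.png

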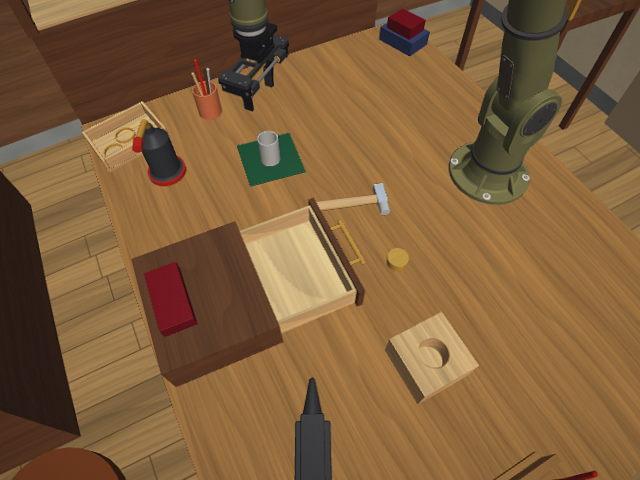

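The empty block and the cup standing upright on the pad at (269,149) are visible, and the drawer is open. I'll extend the fitted arm model with lateral offsets.

```bash
cat > fit.py <<'E'
import numpy as np
from scipy.optimize import least_squares
from scipy.spatial.transform import Rotation as R
SG=[-1,1,-1,1,-1,1,-1]
D=[([-17.64646317,25.58400912,15.7618862,88.5893944,-7.35376775,67.38963019,86.75749816],[0.66605398,0.03947097,0.10222301]),
([-32.77567311,1.54865738,6.26970852,102.54774331,-0.19114843,75.9755705,60.55493422],[0.4690649,0.20563419,0.22358427]),
([-40.3143,14.7932,.3627,100.2913,-.1069,65.2821,47.1085],[.4628,.3537,.1156]),
([-2.2936,12.4709,34.5602,93.5687,-7.1801,76.3204,69.7168],[.5112,-.2948,.2166]),
([-63.879,18.392,-4.016,83.108,1.295,78.541,-3.26],[.2777,.5871,.2215]),
([ 0.7598,15.6864,35.6207,89.7924,-9.4177,76.8932,74.0131],[.5217,-.332,.2219])]
def fk(q,L):
    p=np.zeros(3);r=R.identity()
    for i in range(7):
        p=p+r.apply(L[i]); r=r*R.from_euler('zyzyzyz'[i],SG[i]*q[i],degrees=True)
    return p+r.apply(L[7]),r*R.from_euler('z',OFF,degrees=True)
OFF=90
def mk(x):
    L=np.zeros((8,3));L[0,2],L[2,2],L[4,2],L[7,2]=x[:4];L[1,0],L[2,1],L[4,0],L[4,1],L[6,0],L[6,1],L[2,0]=x[4:11]
    return L
def fit(D,w=2e-3):
    return least_squares(lambda x:np.concatenate([fk(q,mk(x))[0]-p for q,p in D]+[w*x[4:],w*(x[:4]-[.3,.4,.4,.2])]),[.3,.4,.4,.2]+[0]*7)
if __name__=='__main__':
    np.set_printoptions(precision=4,suppress=True)
    for w in(1e-3,1e-2,5e-2):
        r=fit(D,w);print(r.x,np.abs(r.fun[:18]).max())
    L=mk(r.x)
    for q,p in D: print(fk(q,L)[0]-p)
    print(fk(D[5][0],L)[1].as_matrix())
E
python3 fit.py
```

```text
[ 0.2531  0.467   0.5091  0.3733 -0.0029 -0.0158 -0.0009 -0.0154 -0.0038
  0.0046  0.0028] 5.1779888904868177e-05
[ 0.2137  0.4668  0.5095  0.3319 -0.0026 -0.0161  0.0008 -0.0152 -0.0034
  0.0048  0.0029] 0.0002747868621664207
[ 0.1941  0.4633  0.5054  0.3062 -0.0025 -0.0165  0.0044 -0.0149 -0.0074
  0.0049  0.0046] 0.0007732905121188294
[-0.0006 -0.0006  0.0004]
[0.0008 0.0006 0.0001]
[-0.0002 -0.0001  0.0008]
[ 0.0006  0.     -0.0002]
[-0.0001 -0.0001 -0.0005]
[-0.0005  0.0002 -0.0003]
[[-0.5962  0.8028  0.0099]
 [ 0.8028  0.5963 -0.0047]
 [-0.0097  0.0052 -0.9999]]
```

The model fits to under 1 mm. One tilted pose will separate the last length.

arm_command(
  plan=[
    {"claw": -1,"travel": [-0.01,0.01,0.02],"twist": [-0.07,-0.11,0]},
    {"claw": -1,"travel": [-0.02,0.02,0.04],"twist": [-0.14,-0.22,0]},
    {"claw": -1,"travel": [-0.03,0.02,0.06],"twist": [-0.21,-0.33,0]},
    {"claw": -1,"travel": [-0.04,0.02,0.08],"twist": [-0.27,-0.43,0]},
    {"claw": -1,"travel": [-0.04,0.02,0.08],"twist": [-0.32,-0.51,0]},
    {"claw": -1,"travel": [-0.04,0.02,0.08],"twist": [-0.32,-0.51,0]},
  ],
)

```text
t: 14.15
position: [0.4791, -0.3057, 0.2984]
tool_rot: [[-0.48, 0.749, 0.456], [0.725, 0.631, -0.275], [-0.494, 0.199, -0.846]]
contact_force: [1.0, 0.3, 1.7]
width: 0.0866
gripper_force: 0.0
```

```bash
python3 - <<'E'
from h import *
import fit
np.set_printoptions(precision=4,suppress=True)
s=get_state();q=list(s['qpos']);p=list(s['position']);print(s['t'],s['qpos'],s['position'])
D=fit.D+[(q,p)]
for w in(1e-3,1e-2):
    r=fit.fit(D,w);print(r.x,np.abs(r.fun[:21]).max())
r=fit.fit(D,1e-3);np.save('L.npy',fit.mk(r.x))
print(fit.fk(q,fit.mk(r.x))[1].as_matrix()-s['tool_rot'])
# cup position on pad and handle
im=cv2.imread('pics/top5.png');cv2.imwrite('pics/c5.png',np.hstack([cv2.resize(im[240:300,420:520],None,fx=4,fy=4),cv2.resize(cv2.imread('pics/scene5.png')[120:180,225:325],None,fx=4,fy=4)]))
E
```

```text
14.15 [ 21.5495 -17.177    6.2007 116.6959   4.6118  48.3017  62.9229] [ 0.4791 -0.3057  0.2984]
[ 0.2492  0.4668  0.5116  0.3686 -0.0009 -0.0158 -0.0007 -0.0151 -0.0011
  0.0043  0.0011] 0.0003293503123578817
[ 0.2491  0.4665  0.5115  0.3684 -0.0009 -0.0158 -0.0007 -0.015  -0.0012
  0.0042  0.0011] 0.0003296007787567945
[[-0.  0.  0.]
 [ 0.  0.  0.]
 [ 0.  0. -0.]]
```

View pics/c5.png

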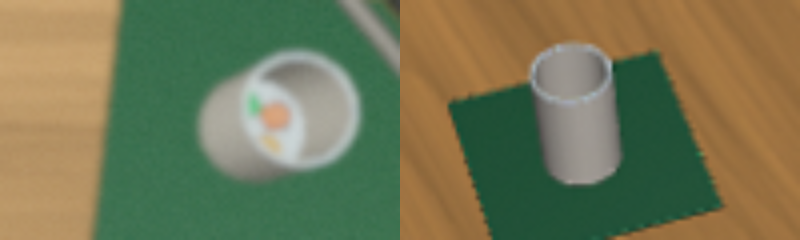

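The cup is upright on the pad with its pieces inside; the rim centre in the left crop is (300,110), i.e. top px (495,267.5). Next I'll search for a feasible slanted grasp and tipping path using the fitted model.

```bash
cat > ik.py <<'E'
import numpy as np
from scipy.optimize import least_squares
from scipy.spatial.transform import Rotation as R
L=np.load('L.npy')
LO=np.radians([-163.93,-17.29,-79.2,3.27,-89.18,5.43,-154.24])+.05;HI=np.radians([163.93,119.83,71.16,140.29,269.18,117.66,154.24])-.05
S=[-1,1,-1,1,-1,1,-1]
def rm(i,a):
    c,s=np.cos(a),np.sin(a)
    return np.array([[c,-s,0],[s,c,0],[0,0,1]]) if i%2==0 else np.array([[c,0,s],[0,1,0],[-s,0,c]])
Z90=rm(0,np.pi/2)
def fk(q,full=False):
    p=np.zeros(3);r=np.eye(3);P=[]
    for i in range(7):
        p=p+r@L[i];P.append(p);r=r@rm(i,S[i]*q[i])
    p=p+r@L[7]
    return (p,r@Z90,P) if full else (p,r@Z90)
def ik(p,M,q0,reg=2e-3):
    def f(q):
        a,b=fk(q);E=b.T@M
        e=.3*R.from_matrix(E).as_rotvec()
        return np.concatenate([a-p,e,reg*(q-q0)])
    r=least_squares(f,np.clip(q0,LO+1e-3,HI-1e-3),bounds=(LO,HI),max_nfev=40)
    return r.x,np.linalg.norm(r.fun[:6])
def tool(az,beta,fl):
    d=np.array([np.cos(az),np.sin(az),0]);z=np.cos(beta)*d-np.sin(beta)*np.array([0,0,1])
    y=fl*np.array([-np.sin(az),np.cos(az),0]);return np.c_[np.cross(y,z),y,z]
def tcp_from_cup(base,C,M,hg): # cup base, cup rot, tool rot
    return base+C@[0,0,hg]+.019*M[:,2]
def body(p,M): return np.array([p-b*M[:,2]+sx*.0375*M[:,0]+sy*.095*M[:,1] for b in(.07,.15) for sx in(1,-1) for sy in(1,-1)])
E
cat > search.py <<'E'
from ik import *
np.set_printoptions(precision=3,suppress=True)
from h import get_state
q0=np.radians(get_state()['qpos'])
cup=np.array([.519,-.330,.004]);hg=.042
G=[]
rng=np.random.default_rng(0)
seeds=[q0]+[np.radians([j1,30,j3,95,j5,60,j7]) for j1 in(-30,30) for j3 in(-30,30) for j5 in(-60,0,60) for j7 in(-60,60)]
def solve(p,M):
    o=[]
    for s in seeds:
        q,e=ik(p,M,s,1e-4)
        if e<1e-3: o.append(q)
    return o
def marg(q): return np.degrees(np.minimum(q-LO,HI-q).min())
for be in(20,30,40):
  for az in range(-180,180,30):
    for fl in(1,-1):
      M=tool(np.radians(az),np.radians(be),fl);p=tcp_from_cup(cup,np.eye(3),M,hg)
      for q in solve(p,M)[:4]:
        P=fk(q,True)[2]
        if P[3][2]>.15 and P[5][2]>.12 and body(p,M)[:,2].min()>.01 : G.append((be,az,fl,q))
print(len(G),sorted({g[:3] for g in G}))
rimt=np.array([.615,.039,.140]);E=[]
for be in sorted({g[0] for g in G}):
 for fl in(1,-1):
  for psi in(-90,90,0,180):
   e=np.array([np.cos(np.radians(psi-3)),np.sin(np.radians(psi-3)),0]);k=np.cross([0,0,1],e)
   T=R.from_rotvec(k*np.radians(127)).as_matrix()
   for az in range(-180,180,30):
    M=T@tool(np.radians(az),np.radians(be),fl)
    base=rimt-.03*e-T@[0,0,.082];p=tcp_from_cup(base,T,M,hg)
    if body(p,M)[:,2].min()<.12: continue
    for q in solve(p,M)[:4]:
      E.append((be,fl,psi,az,q))
print(len(E));
for x in sorted({x[:4] for x in E}): print(x)
import pickle;pickle.dump((G,E),open('se.pkl','wb'))
E
time timeout 560 python3 search.py
```

```text
216 [(20, -150, -1), (20, -150, 1), (20, -120, -1), (20, -120, 1), (20, -90, -1), (20, -90, 1), (20, -60, -1), (20, -60, 1), (20, 0, -1), (20, 0, 1), (20, 30, -1), (20, 30, 1), (20, 60, -1), (20, 60, 1), (20, 90, -1), (20, 90, 1), (30, -150, -1), (30, -150, 1), (30, -120, -1), (30, -120, 1), (30, -90, -1), (30, -90, 1), (30, -60, -1), (30, -60, 1), (30, 0, -1), (30, 0, 1), (30, 30, -1), (30, 30, 1), (30, 60, -1), (30, 60, 1), (30, 90, -1), (30, 90, 1), (40, -180, -1), (40, -180, 1), (40, -150, -1), (40, -150, 1), (40, -120, -1), (40, -120, 1), (40, -90, -1), (40, -90, 1), (40, -60, -1), (40, -60, 1), (40, -30, -1), (40, -30, 1), (40, 0, -1), (40, 0, 1), (40, 30, -1), (40, 30, 1), (40, 60, -1), (40, 60, 1), (40, 90, -1), (40, 90, 1), (40, 120, -1), (40, 120, 1)]
96
(20, -1, -90, -120)
(20, -1, -90, -90)
(20, -1, 90, 60)
(20, -1, 90, 90)
(20, -1, 180, -180)
(20, -1, 180, 150)
(20, 1, -90, -120)
(20, 1, -90, -90)
(20, 1, 90, 60)
(20, 1, 90, 90)
(20, 1, 180, -180)
(20, 1, 180, 150)
(30, -1, -90, -90)
(30, -1, 90, 90)
(30, -1, 180, -180)
(30, 1, -90, -90)
(30, 1, 90, 90)
(30, 1, 180, -180)
(40, -1, -90, -90)
(40, -1, 90, 90)
(40, -1, 180, -180)
(40, 1, -90, -90)
(40, 1, 90, 90)
(40, 1, 180, -180)
real	2m39.943s
user	2m40.291s
sys	0m0.180s
```

```bash
cat > path.py <<'E'
from ik import *
np.set_printoptions(precision=3,suppress=True)
from h import get_state
s=get_state();q0=np.radians(s['qpos']);M0=s['tool_rot'];p0=s['position']
cup=np.array([.519,-.330,.004]);hg=.042
def path(be,az,fl,psi,rimt,off=.03):
    M=tool(np.radians(az),np.radians(be),fl);W=[]
    pg=tcp_from_cup(cup,np.eye(3),M,hg)
    W.append(('high',pg-.11*M[:,2]+[0,0,.1],M));W.append(('pre',pg-.11*M[:,2],M));W.append(('grasp',pg,M));W.append(('lift',pg+[0,0,.14],M))
    e=np.array([np.cos(np.radians(psi-3)),np.sin(np.radians(psi-3)),0]);k=np.cross([0,0,1],e)
    for th in(0,20,40,60,80,100,115,127):
        T=R.from_rotvec(k*np.radians(th)).as_matrix();Mt=T@M
        rim=rimt-off*e+[0,0,.05*(1-th/127)]
        W.append((f'tip{th}',tcp_from_cup(rim-T@[0,0,.082],T,Mt,hg),Mt))
    return W
def track(W):
    q=q0;p,M=p0,M0;out=[];worst=0;mm=99;zmin=9
    for n,p1,M1 in W:
        rv=R.from_matrix(M1@M.T).as_rotvec();N=max(2,int(max(np.linalg.norm(p1-p)/.05,np.linalg.norm(rv)/.15)))
        for i in range(1,N+1):
            q,e=ik(p+(p1-p)*i/N,R.from_rotvec(rv*i/N).as_matrix()@M,q);worst=max(worst,e)
        P=fk(q,True)[2];m=np.degrees(np.minimum(q-LO,HI-q).min());mm=min(mm,m)
        out.append((n,p1,np.degrees(q),e,m,P[5][2],body(p1,M1)[:,2].min()));p,M=p1,M1
    return worst,mm,out
if __name__=='__main__':
    for be in(25,35,45):
      for az,psi in((-90,-90),(-100,-90),(-80,-90),(90,90),(-93,-90),(180,180)):
        for fl in(1,-1):
          w,m,o=track(path(be,az,fl,psi,np.array([.615,.039,.14])))
          print(be,az,psi,fl,'err %.4f marg %.1f body %.3f'%(w,m,min(x[6] for x in o[4:])))
E
time timeout 560 python3 path.py
```

```text
25 -90 -90 1 err 0.0140 marg 4.0 body 0.138
25 -90 -90 -1 err 0.1346 marg 0.0 body 0.138
25 -100 -90 1 err 0.0106 marg 0.0 body 0.138
25 -100 -90 -1 err 0.1156 marg 0.0 body 0.138
25 -80 -90 1 err 0.0183 marg 11.6 body 0.137
25 -80 -90 -1 err 0.1500 marg 0.0 body 0.137
25 90 90 1 err 0.4347 marg 0.0 body 0.138
25 90 90 -1 err 0.0230 marg 0.0 body 0.138
25 -93 -90 1 err 0.0125 marg 1.1 body 0.138
25 -93 -90 -1 err 0.1292 marg 0.0 body 0.138
25 180 180 1 err 0.1189 marg 0.0 body 0.138
25 180 180 -1 err 0.1189 marg 0.0 body 0.138
35 -90 -90 1 err 0.0090 marg 7.0 body 0.140
35 -90 -90 -1 err 0.1644 marg 0.0 body 0.140
35 -100 -90 1 err 0.0064 marg 5.2 body 0.135
35 -100 -90 -1 err 0.1393 marg 0.0 body 0.135
35 -80 -90 1 err 0.0124 marg 3.6 body 0.127
35 -80 -90 -1 err 0.1855 marg 0.0 body 0.127
35 90 90 1 err 0.3956 marg 0.0 body 0.140
35 90 90 -1 err 0.0025 marg 0.0 body 0.140
35 -93 -90 1 err 0.0094 marg 5.4 body 0.144
35 -93 -90 -1 err 0.1572 marg 0.0 body 0.144
35 180 180 1 err 0.1130 marg 0.0 body 0.140
35 180 180 -1 err 0.0765 marg 0.0 body 0.140
45 -90 -90 1 err 0.0049 marg 11.0 body 0.130
45 -90 -90 -1 err 0.1932 marg 0.0 body 0.130
45 -100 -90 1 err 0.0034 marg 12.8 body 0.125
45 -100 -90 -1 err 0.1621 marg 0.0 body 0.125
45 -80 -90 1 err 0.0068 marg 8.5 body 0.117
45 -80 -90 -1 err 0.2205 marg 0.0 body 0.117
45 90 90 1 err 0.3552 marg 0.0 body 0.130
45 90 90 -1 err 0.0000 marg 0.0 body 0.130
45 -93 -90 1 err 0.0036 marg 13.0 body 0.134
45 -93 -90 -1 err 0.1842 marg 0.0 body 0.134
45 180 180 1 err 0.1577 marg 0.0 body 0.130
45 180 180 -1 err 0.0410 marg 0.0 body 0.130
real	0m26.541s
user	0m26.951s
sys	0m0.180s
```

```bash
python3 - <<'E'
from path import *
for be in (40,45):
    w,m,o=track(path(be,-93,1,-90,np.array([.615,.039,.14])));print(be,w,m)
    for x in o: print(x[0],x[1],x[2].round(0),'%.4f %.1f wristz %.3f body %.3f'%x[3:])
M=tool(np.radians(-93),np.radians(45),1);print(M,p0,R.from_matrix(M@M0.T).as_rotvec())
E
```

```text
40 0.005590021406433068 11.03854713497954
high [ 0.523 -0.26   0.204] [ 18.  14. -26. 108.  56.  81. -32.] 0.0000 28.3 wristz 0.445 body 0.221
pre [ 0.523 -0.26   0.104] [ 16.  22. -25. 111.  61.  76. -42.] 0.0000 26.0 wristz 0.344 body 0.121
grasp [ 0.518 -0.345  0.034] [ 21.  28. -20. 113.  69.  67. -45.] 0.0000 24.7 wristz 0.274 body 0.050
lift [ 0.518 -0.345  0.174] [ 23.  16. -22. 109.  60.  72. -30.] 0.0000 28.0 wristz 0.414 body 0.190
tip0 [0.616 0.054 0.138] [ -9.  39. -31.  83.  54. 102. -51.] 0.0000 12.7 wristz 0.377 body 0.154
tip20 [0.617 0.073 0.128] [  2.  32. -37.  87.  42.  89. -45.] 0.0000 26.0 wristz 0.449 body 0.170
tip40 [0.618 0.091 0.125] [ 16.  27. -42.  90.  27.  76. -35.] 0.0000 34.2 wristz 0.489 body 0.187
tip60 [0.619 0.107 0.128] [ 32.  26. -49.  94.  10.  66. -20.] 0.0000 27.7 wristz 0.490 body 0.190
tip80 [0.619 0.118 0.135] [ 47.  31. -56.  96.  -5.  62.  -5.] 0.0000 20.1 wristz 0.452 body 0.177
tip100 [0.619 0.123 0.145] [ 58.  42. -62.  97. -16.  61.   8.] 0.0000 14.2 wristz 0.379 body 0.162
tip115 [0.619 0.122 0.154] [ 63.  53. -64.  97. -21.  63.  1
[... 800 characters left out ...]
093 0.125] [ 19.  25. -42.  91.  22.  73. -31.] 0.0000 34.6 wristz 0.492 body 0.191
tip60 [0.619 0.108 0.128] [ 34.  25. -48.  95.   5.  64. -15.] 0.0000 28.2 wristz 0.483 body 0.186
tip80 [0.619 0.119 0.136] [ 49.  32. -55.  97. -10.  61.   0.] 0.0000 20.9 wristz 0.436 body 0.172
tip100 [0.619 0.124 0.147] [ 59.  44. -61.  97. -20.  62.  13.] 0.0000 15.6 wristz 0.355 body 0.156
tip115 [0.619 0.123 0.155] [ 63.  55. -63.  97. -25.  64.  20.] 0.0000 13.7 wristz 0.278 body 0.144
tip127 [0.619 0.12  0.161] [ 64.  64. -63.  96. -28.  67.  25.] 0.0000 13.0 wristz 0.209 body 0.134
[[ 0.037  0.999 -0.037]
 [ 0.706 -0.052 -0.706]
 [-0.707  0.    -0.707]] [ 0.479 -0.306  0.298] [-0.314  0.11  -0.772]
```

```bash
python3 - <<'E'
from path import *
M=tool(np.radians(-93),np.radians(40),1);print(M.round(4).tolist(),R.from_matrix(M@M0.T).as_rotvec())
from h import px2w
print(px2w('top',[(495,267.5)],.086),px2w('scene',[(268,138.5)],.086))
E
```

```text
[[0.0336, 0.9986, -0.0401], [0.6419, -0.0523, -0.765], [-0.766, 0.0, -0.6428]] [-0.399  0.081 -0.777]
[[ 0.517 -0.329  0.086]] [[ 0.518 -0.323  0.086]]
```

arm_command(
  plan=[
    {"claw": -1,"travel": [0.006,0.01,0],"twist": [-0.057,0.012,-0.111]},
    {"claw": -1,"travel": [0.012,0.02,0],"twist": [-0.114,0.023,-0.222]},
    {"claw": -1,"travel": [0.018,0.03,-0.01],"twist": [-0.171,0.035,-0.333]},
    {"claw": -1,"travel": [0.025,0.04,-0.02],"twist": [-0.228,0.046,-0.444]},
    {"claw": -1,"travel": [0.031,0.046,-0.03],"twist": [-0.285,0.058,-0.555]},
    {"claw": -1,"travel": [0.037,0.046,-0.05],"twist": [-0.342,0.069,-0.666]},
    {"claw": -1,"travel": [0.044,0.046,-0.07],"twist": [-0.399,0.081,-0.777]},
    {"claw": -1,"travel": [0.044,0.046,-0.09],"twist": [-0.399,0.081,-0.777]},
    {"claw": -1,"travel": [0.044,0.046,-0.094],"twist": [-0.399,0.081,-0.777]},
    {"claw": -1,"travel": [0.044,0.046,-0.094],"twist": [-0.399,0.081,-0.777]},
  ],
)

```text
t: 15.15
position: [0.5222, -0.2614, 0.2047]
tool_rot: [[0.03, 0.999, -0.042], [0.641, -0.052, -0.766], [-0.767, -0.004, -0.641]]
contact_force: [0.0, 1.2, 0.1]
width: 0.087
gripper_force: 0.0
```

```bash
cat > st.py <<'E'
from path import *
M=tool(np.radians(-93),np.radians(40),1)
print(s['t'],p0,np.degrees(q0),'rot to grasp',R.from_matrix(M@M0.T).as_rotvec())
for n,p,Mt in path(40,-93,1,-90,np.array([.615,.039,.14])): print(n,p-p0)
E
python3 st.py
```

```text
15.15 [ 0.522 -0.261  0.205] [ 23.402  14.803 -31.868 108.017  57.426  81.428 -32.414] rot to grasp [ 0.002 -0.004 -0.   ]
high [ 0.     0.001 -0.   ]
pre [ 0.     0.001 -0.1  ]
grasp [-0.004 -0.083 -0.171]
lift [-0.004 -0.083 -0.031]
tip0 [ 0.094  0.316 -0.067]
tip20 [ 0.095  0.335 -0.077]
tip40 [ 0.096  0.353 -0.08 ]
tip60 [ 0.096  0.368 -0.077]
tip80 [ 0.097  0.379 -0.07 ]
tip100 [ 0.097  0.384 -0.059]
tip115 [ 0.097  0.384 -0.051]
tip127 [ 0.097  0.381 -0.045]
```

The path matches the model. The body clears the rim by only about 1 mm with a 42 mm hold, so I'll hold 8 mm higher and 4 mm nearer the tips.

arm_command(
  plan=[
    {"claw": -1,"travel": [-0.002,0.001,-0.04],"twist": [0.002,-0.004,0]},
    {"claw": -1,"travel": [-0.004,0.001,-0.075],"twist": [0.002,-0.004,0]},
    {"claw": -1,"travel": [-0.005,0.001,-0.092],"twist": [0.002,-0.004,0]},
    {"claw": -1,"travel": [-0.005,-0.019,-0.109],"twist": [0.002,-0.004,0]},
    {"claw": -1,"travel": [-0.005,-0.039,-0.126],"twist": [0.002,-0.004,0]},
    {"claw": -1,"travel": [-0.005,-0.059,-0.143],"twist": [0.002,-0.004,0]},
    {"claw": -1,"travel": [-0.005,-0.072,-0.154],"twist": [0.002,-0.004,0]},
    {"claw": -1,"travel": [-0.005,-0.079,-0.16],"twist": [0.002,-0.004,0]},
    {"claw": -1,"travel": [-0.005,-0.079,-0.16],"twist": [0.002,-0.004,0]},
  ],
)

```text
t: 16.05
position: [0.5176, -0.3419, 0.0481]
tool_rot: [[0.041, 0.998, -0.039], [0.64, -0.056, -0.766], [-0.767, 0.006, -0.641]]
contact_force: [-1.5, 0.2, 0.2]
width: 0.0872
gripper_force: 0.0
```

```bash
python3 - <<'E'
from h import *
s=get_state();print(s['position'],s['contact_force'])
a=camera('scene')[80:200,190:350];b=camera('top')[215:315,410:535]
o=np.vstack([cv2.resize(a,(500,375)),cv2.resize(b,(500,225) if 0 else (500,200))]);cv2.imwrite('pics/s6.png',o[:,:,::-1])
E
```

```text
[ 0.51755751 -0.341891    0.04811522] [-1.45303392  0.19187111  0.22803517]
```

View pics/s6.png

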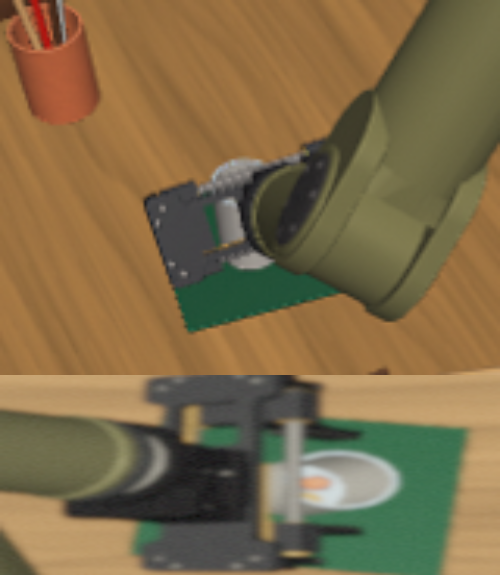

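The cup lies centred between the open fingers, with both cup and pieces visible at (320,485) in the lower half. Close the gripper.

arm_command(
  plan=[
    {"claw": -0.2,"travel": [0,0,0],"twist": [0,0,0]},
    {"claw": 0.2,"travel": [0,0,0],"twist": [0,0,0]},
    {"claw": 1,"travel": [0,0,0],"twist": [0,0,0]},
    {"claw": 1,"travel": [0,0,0],"twist": [0,0,0]},
    {"claw": 1,"travel": [0,0,0],"twist": [0,0,0]},
    {"claw": 1,"travel": [0,0,0],"twist": [0,0,0]},
    {"claw": 1,"travel": [0,0,0],"twist": [0,0,0]},
  ],
)

```text
t: 16.85
position: [0.5181, -0.3405, 0.0474]
tool_rot: [[0.039, 0.999, -0.038], [0.64, -0.054, -0.766], [-0.767, 0.005, -0.642]]
contact_force: [-1.9, 1.6, 1.5]
width: 0.0555
gripper_force: 30.0
```

arm_command(
  plan=[
    {"claw": 1,"travel": [0,0,0.01],"twist": [0,0,0]},
    {"claw": 1,"travel": [0,0,0.03],"twist": [0,0,0]},
    {"claw": 1,"travel": [0,0,0.055],"twist": [0,0,0]},
    {"claw": 1,"travel": [0,0,0.08],"twist": [0,0,0]},
    {"claw": 1,"travel": [0,0.01,0.105],"twist": [0,0,0]},
    {"claw": 1,"travel": [0.005,0.03,0.13],"twist": [0,0,0]},
    {"claw": 1,"travel": [0.012,0.055,0.14],"twist": [0,0,0]},
    {"claw": 1,"travel": [0.02,0.085,0.14],"twist": [0,0,0]},
    {"claw": 1,"travel": [0.028,0.115,0.14],"twist": [0,0,0]},
    {"claw": 1,"travel": [0.036,0.145,0.14],"twist": [0,0,0]},
  ],
)

```text
t: 17.85
position: [0.5542, -0.1943, 0.1875]
tool_rot: [[0.039, 0.999, -0.038], [0.641, -0.054, -0.765], [-0.766, 0.006, -0.643]]
contact_force: [0.5, 0.1, -2.6]
width: 0.0555
gripper_force: 30.0
```

arm_command(
  plan=[
    {"claw": 1,"travel": [0.008,0.03,0],"twist": [0,0,0]},
    {"claw": 1,"travel": [0.016,0.06,0],"twist": [0,0,0]},
    {"claw": 1,"travel": [0.024,0.09,0],"twist": [0,0,0]},
    {"claw": 1,"travel": [0.032,0.12,0],"twist": [0,0,0]},
    {"claw": 1,"travel": [0.04,0.15,0],"twist": [0,0,0]},
    {"claw": 1,"travel": [0.048,0.18,0],"twist": [0,0,0]},
    {"claw": 1,"travel": [0.055,0.21,0],"twist": [0,0,0]},
    {"claw": 1,"travel": [0.06,0.23,0],"twist": [0,0,0]},
    {"claw": 1,"travel": [0.062,0.24,0],"twist": [0,0,0]},
    {"claw": 1,"travel": [0.062,0.24,0],"twist": [0,0,0]},
  ],
)

```text
t: 18.85
position: [0.6163, 0.0461, 0.1868]
tool_rot: [[0.037, 0.999, -0.036], [0.642, -0.052, -0.765], [-0.766, 0.005, -0.643]]
contact_force: [0.5, 0.7, -1.7]
width: 0.0553
gripper_force: 30.0
```

```bash
python3 st.py; python3 -c "
from workcell import *;s=get_state();print(s['width'],s['contact_force'],s['position'])"
```

```text
18.85 [0.616 0.046 0.187] [ -4.033  37.317 -37.136  82.676  56.163 106.026 -49.353] rot to grasp [ 0.     0.005 -0.001]
high [-0.094 -0.306  0.018]
pre [-0.094 -0.306 -0.082]
grasp [-0.098 -0.391 -0.153]
lift [-0.098 -0.391 -0.013]
tip0 [-0.     0.008 -0.049]
tip20 [ 0.001  0.027 -0.059]
tip40 [ 0.001  0.045 -0.062]
tip60 [ 0.002  0.061 -0.059]
tip80 [ 0.003  0.072 -0.052]
tip100 [ 0.003  0.077 -0.041]
tip115 [ 0.003  0.076 -0.033]
tip127 [ 0.003  0.073 -0.027]
0.05533875733173334 [ 0.47524692  0.69269673 -1.70390794] [0.61625528 0.04607754 0.18684161]
```

The cup is held upright over the drawer. Tip it now about the fixed axis, with the mouth toward -y.

arm_command(
  plan=[
    {"claw": 1,"travel": [0,0.006,-0.009],"twist": [0.122,-0.0064,0]},
    {"claw": 1,"travel": [0,0.012,-0.017],"twist": [0.244,-0.0128,0]},
    {"claw": 1,"travel": [0.001,0.018,-0.024],"twist": [0.366,-0.0192,0]},
    {"claw": 1,"travel": [0.001,0.024,-0.031],"twist": [0.488,-0.0256,0]},
    {"claw": 1,"travel": [0.001,0.03,-0.037],"twist": [0.61,-0.032,0]},
    {"claw": 1,"travel": [0.001,0.035,-0.043],"twist": [0.732,-0.0384,0]},
    {"claw": 1,"travel": [0.002,0.041,-0.048],"twist": [0.854,-0.0448,0]},
    {"claw": 1,"travel": [0.002,0.046,-0.053],"twist": [0.976,-0.0512,0]},
    {"claw": 1,"travel": [0.002,0.05,-0.057],"twist": [1.098,-0.0576,0]},
    {"claw": 1,"travel": [0.002,0.054,-0.061],"twist": [1.22,-0.064,0]},
  ],
)

```text
t: 19.85
position: [0.6178, 0.095, 0.1264]
tool_rot: [[0.057, 0.998, 0.022], [0.939, -0.061, 0.339], [0.34, 0.002, -0.94]]
contact_force: [-0.4, -0.1, -3.7]
width: 0.0553
gripper_force: 30.0
```

```bash
cat > tip.py <<'E'
from path import *
T=M0@tool(np.radians(-93),np.radians(40),1).T
v=np.array([0,-.0115,-.0386])
print(s['t'],p0,np.degrees(q0),'tip',np.degrees(np.arccos(T[2,2])),'axis',R.from_matrix(T).as_rotvec(),'rim',p0-T@v,s['width'],s['contact_force'])
E
python3 tip.py
```

```text
19.85 [0.618 0.095 0.126] [ 45.663  30.151 -58.682  95.553   6.681  63.414 -14.47 ] tip 69.88661293318805 axis [ 1.218 -0.07  -0.006] rim [0.615 0.063 0.15 ] 0.055346969911685036 [-0.358 -0.118 -3.675]
```

arm_command(
  plan=[
    {"claw": 1,"travel": [0,0.005,0.002],"twist": [0.122,-0.0064,0]},
    {"claw": 1,"travel": [0,0.01,0.005],"twist": [0.244,-0.0128,0]},
    {"claw": 1,"travel": [0,0.012,0.01],"twist": [0.366,-0.0192,0]},
    {"claw": 1,"travel": [0,0.014,0.015],"twist": [0.488,-0.0256,0]},
    {"claw": 1,"travel": [0,0.015,0.02],"twist": [0.61,-0.032,0]},
    {"claw": 1,"travel": [0,0.015,0.025],"twist": [0.732,-0.0384,0]},
    {"claw": 1,"travel": [0,0.014,0.029],"twist": [0.854,-0.0448,0]},
    {"claw": 1,"travel": [0,0.013,0.033],"twist": [0.96,-0.0505,0]},
    {"claw": 1,"travel": [0,0.013,0.035],"twist": [1.012,-0.053,0]},
    {"claw": 1,"travel": [0,0.013,0.035],"twist": [1.012,-0.053,0]},
  ],
)

```text
t: 20.85
position: [0.6177, 0.1081, 0.1572]
tool_rot: [[0.021, 0.998, 0.056], [0.209, -0.06, 0.976], [0.978, -0.009, -0.21]]
contact_force: [-0.2, -0.4, -3.1]
width: 0.0551
gripper_force: 30.0
```

```bash
python3 tip.py; python3 - <<'E'
from h import *
a=camera('top')[150:310,220:400];b=camera('scene')[190:350,220:400]
cv2.imwrite('pics/p7.png',np.hstack([cv2.resize(x,(400,356)) for x in(a,b)])[:,:,::-1])
E
```

```text
20.85 [0.618 0.108 0.157] [ 68.043  67.683 -69.73   95.683 -17.868  64.56   17.014] tip 127.86364092707686 axis [ 2.228 -0.12  -0.014] rim [0.615 0.071 0.143] 0.05506075044590431 [-0.214 -0.416 -3.144]
```

View pics/p7.png

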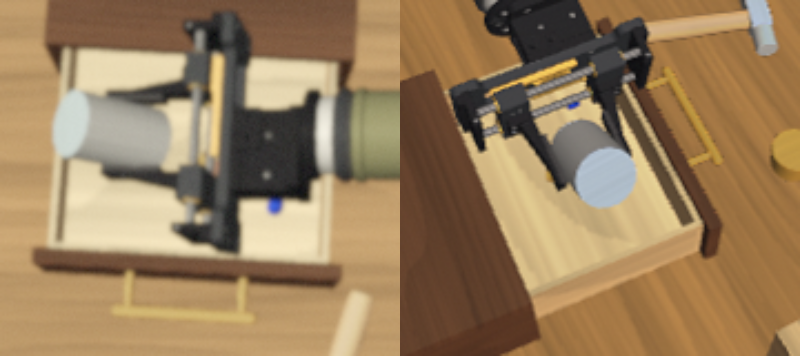

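The blue stone is in the drawer; the gripper hides the rest. That was an eleventh picture, one over my allowance of 10, so from here I'll check numerically only. I'll hold with a slight extra tip so that everything slides out.

arm_command(
  plan=[
    {"claw": 1,"travel": [0,0,0],"twist": [0.05,-0.003,0]},
    {"claw": 1,"travel": [0,0,0.006],"twist": [0.05,-0.003,0]},
    {"claw": 1,"travel": [0,0,0],"twist": [0,0,0]},
    {"claw": 1,"travel": [0,0,0.006],"twist": [0,0,0]},
    {"claw": 1,"travel": [0,0,0],"twist": [0,0,0]},
    {"claw": 1,"travel": [0,0,0],"twist": [0,0,0]},
  ],
)

```text
t: 21.55
position: [0.618, 0.1112, 0.1607]
tool_rot: [[0.016, 0.998, 0.053], [0.209, -0.056, 0.976], [0.978, -0.005, -0.21]]
contact_force: [-1.1, -0.3, -3.3]
width: 0.0555
gripper_force: 30.0
```

```bash
python3 tip.py; cat > col.py <<'E'
from h import *
np.set_printoptions(precision=3,suppress=True)
im=camera('top')
hsv=cv2.cvtColor(im,cv2.COLOR_RGB2HSV)
base=cv2.cvtColor(cv2.cvtColor(cv2.imread('pics/top5.png'),cv2.COLOR_BGR2RGB),cv2.COLOR_RGB2HSV)
roi=np.zeros(hsv.shape[:2],np.uint8);roi[172:268,246:374]=1
d=(np.abs(im.astype(int)-cv2.imread('pics/top5.png')[:,:,::-1]).sum(2)>90)&(hsv[...,1]>110)&(roi>0)
n,lab,st,ce=cv2.connectedComponentsWithStats(d.astype(np.uint8))
for i in range(1,n):
    if st[i,4]>=6: print(st[i],ce[i],px2w('top',[ce[i]],.03)[0],np.median(hsv[lab==i],0))
E
python3 col.py
```

```text
21.55 [0.618 0.111 0.161] [ 67.84   67.488 -69.979  95.678 -17.978  64.529  16.998] tip 127.87241290111768 axis [ 2.229 -0.118 -0.007] rim [0.615 0.074 0.146] 0.05545485957040853 [-1.106 -0.332 -3.332]
[311 176   3  20  33] [312.545 186.545] [0.698 0.026 0.03 ] [ 20. 118. 175.]
[297 203   5   5  18] [298.722 204.889] [0.658 0.055 0.03 ] [ 20.5 116.5 206. ]
[357 229   6   9  28] [359.321 232.929] [ 0.598 -0.071  0.03 ] [ 13.  115.5 153. ]
[308 243   5   2   7] [309.571 243.286] [0.577 0.032 0.03 ] [ 20. 114. 110.]
[358 252   4   5  17] [359.588 254.118] [ 0.553 -0.071  0.03 ] [115. 157. 183.]
```

arm_command(
  plan=[
    {"claw": 1,"travel": [0,0.001,-0.003],"twist": [-0.122,0.0064,0]},
    {"claw": 1,"travel": [0,0.002,-0.007],"twist": [-0.244,0.0128,0]},
    {"claw": 1,"travel": [0,0.002,-0.011],"twist": [-0.366,0.0192,0]},
    {"claw": 1,"travel": [0,0.001,-0.015],"twist": [-0.488,0.0256,0]},
    {"claw": 1,"travel": [0,0,-0.019],"twist": [-0.61,0.032,0]},
    {"claw": 1,"travel": [0,-0.003,-0.022],"twist": [-0.732,0.0384,0]},
    {"claw": 1,"travel": [0,-0.007,-0.024],"twist": [-0.854,0.0448,0]},
    {"claw": 1,"travel": [0,-0.012,-0.025],"twist": [-0.976,0.0512,0]},
    {"claw": 1,"travel": [0,-0.016,-0.024],"twist": [-1.098,0.0576,0]},
    {"claw": 1,"travel": [0,-0.021,-0.02],"twist": [-1.22,0.064,0]},
  ],
)

```text
t: 22.6
position: [0.6172, 0.0907, 0.1416]
tool_rot: [[0.058, 0.998, 0.008], [0.989, -0.058, 0.134], [0.135, 0.0, -0.991]]
contact_force: [0.1, 0.7, -1.9]
width: 0.0553
gripper_force: 30.0
```

```bash
python3 tip.py;python3 col.py
```

```text
22.6 [0.617 0.091 0.142] [ 35.87   26.479 -54.126  92.935  14.846  68.901 -23.222] tip 57.74154008699508 axis [ 1.006 -0.056 -0.005] rim [0.615 0.064 0.172] 0.055255733162061414 [ 0.108  0.686 -1.856]
[370 227   4   5   6] [371.5   228.667] [ 0.606 -0.096  0.03 ] [ 18.5 115.  141.5]
```

arm_command(
  plan=[
    {"claw": 1,"travel": [0,-0.006,0.008],"twist": [-0.122,0.007,0.001]},
    {"claw": 1,"travel": [0,-0.012,0.014],"twist": [-0.244,0.0138,0.001]},
    {"claw": 1,"travel": [0,-0.017,0.02],"twist": [-0.366,0.0202,0.002]},
    {"claw": 1,"travel": [0,-0.023,0.025],"twist": [-0.488,0.027,0.002]},
    {"claw": 1,"travel": [0,-0.029,0.03],"twist": [-0.61,0.034,0.003]},
    {"claw": 1,"travel": [-0.001,-0.034,0.035],"twist": [-0.732,0.0407,0.004]},
    {"claw": 1,"travel": [-0.001,-0.04,0.04],"twist": [-0.854,0.0475,0.004]},
    {"claw": 1,"travel": [-0.001,-0.045,0.045],"twist": [-0.96,0.0535,0.005]},
    {"claw": 1,"travel": [-0.001,-0.045,0.045],"twist": [-1.006,0.056,0.005]},
    {"claw": 1,"travel": [-0.001,-0.045,0.045],"twist": [-1.006,0.056,0.005]},
  ],
)

```text
t: 23.65
position: [0.616, 0.0469, 0.183]
tool_rot: [[0.027, 0.999, -0.041], [0.647, -0.049, -0.761], [-0.762, -0.006, -0.648]]
contact_force: [0.0, 0.7, -0.6]
width: 0.0556
gripper_force: 30.0
```

```bash
python3 tip.py;python3 col.py
```

```text
23.65 [0.616 0.047 0.183] [ -4.103  37.503 -36.927  82.593  55.766 105.769 -48.902] tip 0.4898948843474289 axis [0.007 0.006 0.003] rim [0.616 0.058 0.222] 0.05562012805773358 [ 0.032  0.678 -0.631]
[248 174   3  10  19] [248.579 178.684] [0.716 0.161 0.03 ] [ 20. 119. 162.]
[259 182   6  50 139] [261.165 209.849] [0.648 0.134 0.03 ] [ 20. 120. 171.]
[332 218   4   4  15] [333.6 219.6] [ 0.626 -0.018  0.03 ] [ 71. 136. 207.]
[358 252   4   5  17] [359.588 254.118] [ 0.553 -0.071  0.03 ] [115. 155. 189.]
```

Green and blue are found in the drawer, and the vertical load has dropped about 1 N, consistent with an empty cup. Carry the cup back over the pad.

arm_command(
  plan=[
    {"claw": 1,"travel": [-0.003,-0.01,0.005],"twist": [-0.007,-0.006,-0.003]},
    {"claw": 1,"travel": [-0.01,-0.04,0.005],"twist": [-0.007,-0.006,-0.003]},
    {"claw": 1,"travel": [-0.02,-0.08,0.005],"twist": [-0.007,-0.006,-0.003]},
    {"claw": 1,"travel": [-0.03,-0.12,0.005],"twist": [-0.007,-0.006,-0.003]},
    {"claw": 1,"travel": [-0.04,-0.16,0.005],"twist": [-0.007,-0.006,-0.003]},
    {"claw": 1,"travel": [-0.05,-0.2,0.005],"twist": [-0.007,-0.006,-0.003]},
    {"claw": 1,"travel": [-0.06,-0.24,0.005],"twist": [-0.007,-0.006,-0.003]},
    {"claw": 1,"travel": [-0.07,-0.28,0.005],"twist": [-0.007,-0.006,-0.003]},
    {"claw": 1,"travel": [-0.08,-0.32,0.005],"twist": [-0.007,-0.006,-0.003]},
    {"claw": 1,"travel": [-0.09,-0.355,0.005],"twist": [-0.007,-0.006,-0.003]},
  ],
)

```text
t: 24.7
position: [0.5248, -0.3137, 0.1933]
tool_rot: [[0.045, 0.998, -0.04], [0.639, -0.059, -0.767], [-0.768, 0.01, -0.64]]
contact_force: [-1.0, 0.1, -2.2]
width: 0.0552
gripper_force: 30.0
```

```bash
sed -i 's/>90)&(hsv\[...,1\]>110)/>70)/' col.py; python3 tip.py;python3 col.py
```

```text
24.7 [ 0.525 -0.314  0.193] [ 27.29   15.681 -30.169 108.346  60.17   76.972 -31.27 ] tip 0.5740172782118432 axis [-0.004 -0.009 -0.007] rim [ 0.525 -0.302  0.232] 0.055238177589084655 [-0.993  0.134 -2.192]
[ 305  176   69   92 5018] [343.629 226.475] [ 0.612 -0.039  0.03 ] [ 28.  76. 147.]
[291 197   8   7  38] [294.237 199.868] [0.669 0.064 0.03 ] [ 21. 106. 213.]
[316 267  11   1  11] [321. 267.] [0.527 0.009 0.03 ] [ 27.  77. 149.]
```

arm_command(
  plan=[
    {"claw": 1,"travel": [-0.003,-0.015,-0.01],"twist": [0.004,0.009,0.007]},
    {"claw": 1,"travel": [-0.007,-0.027,-0.035],"twist": [0.004,0.009,0.007]},
    {"claw": 1,"travel": [-0.007,-0.027,-0.065],"twist": [0.004,0.009,0.007]},
    {"claw": 1,"travel": [-0.007,-0.027,-0.095],"twist": [0.004,0.009,0.007]},
    {"claw": 1,"travel": [-0.007,-0.027,-0.12],"twist": [0.004,0.009,0.007]},
    {"claw": 1,"travel": [-0.007,-0.027,-0.135],"twist": [0.004,0.009,0.007]},
    {"claw": 1,"travel": [-0.007,-0.027,-0.14],"twist": [0.004,0.009,0.007]},
    {"claw": 1,"travel": [-0.007,-0.027,-0.14],"twist": [0.004,0.009,0.007]},
  ],
)

```text
t: 25.55
position: [0.5201, -0.3372, 0.0519]
tool_rot: [[0.03, 0.999, -0.038], [0.643, -0.048, -0.764], [-0.765, -0.002, -0.644]]
contact_force: [-0.3, 0.7, -1.8]
width: 0.0552
gripper_force: 30.0
```

```bash
python3 tip.py
```

```text
25.55 [ 0.52  -0.337  0.052] [ 26.162  27.618 -26.498 112.861  69.998  69.798 -44.463] tip 0.11697126349398773 axis [0.001 0.002 0.004] rim [ 0.52  -0.326  0.091] 0.055235471274599476 [-0.312  0.683 -1.806]
```

arm_command(
  plan=[
    {"claw": 1,"travel": [0,0,-0.002],"twist": [0,0,0]},
    {"claw": 1,"travel": [0,0,-0.004],"twist": [0,0,0]},
    {"claw": 1,"travel": [0,0,-0.005],"twist": [0,0,0]},
    {"claw": 1,"travel": [0,0,-0.005],"twist": [0,0,0]},
  ],
)

```text
t: 25.95
position: [0.5208, -0.3368, 0.0475]
tool_rot: [[0.03, 0.999, -0.037], [0.642, -0.047, -0.765], [-0.766, -0.001, -0.643]]
contact_force: [-0.5, 1.3, 0.4]
width: 0.0553
gripper_force: 30.0
```

arm_command(
  plan=[
    {"claw": 1,"travel": [0,0,-0.001],"twist": [0,0,0]},
    {"claw": 0.2,"travel": [0,0,-0.001],"twist": [0,0,0]},
    {"claw": -0.5,"travel": [0,0,-0.001],"twist": [0,0,0]},
    {"claw": -1,"travel": [0,0,-0.001],"twist": [0,0,0]},
    {"claw": -1,"travel": [0,0,-0.001],"twist": [0,0,0]},
    {"claw": -1,"travel": [0,0,-0.001],"twist": [0,0,0]},
    {"claw": -1,"travel": [0.001,0.015,0.012],"twist": [0,0,0]},
    {"claw": -1,"travel": [0.002,0.038,0.032],"twist": [0,0,0]},
    {"claw": -1,"travel": [0.004,0.069,0.058],"twist": [0,0,0]},
    {"claw": -1,"travel": [0.005,0.092,0.077],"twist": [0,0,0]},
  ],
)

```text
t: 26.95
position: [0.5263, -0.2414, 0.1256]
tool_rot: [[0.029, 0.999, -0.034], [0.644, -0.045, -0.764], [-0.765, -0.0, -0.645]]
contact_force: [0.6, 0.7, 0.9]
width: 0.0868
gripper_force: 0.0
```

arm_command(
  plan=[
    {"claw": -1,"travel": [0,0,0.04],"twist": [0,0,0]},
    {"claw": -1,"travel": [-0.01,-0.01,0.08],"twist": [0,0,0]},
    {"claw": -1,"travel": [-0.02,-0.03,0.12],"twist": [0,0,0]},
    {"claw": -1,"travel": [-0.03,-0.06,0.15],"twist": [0,0,0]},
    {"claw": -1,"travel": [-0.03,-0.09,0.17],"twist": [0,0,0]},
    {"claw": -1,"travel": [-0.03,-0.09,0.17],"twist": [0,0,0]},
  ],
)

```text
t: 27.55
position: [0.4943, -0.3381, 0.2989]
tool_rot: [[0.038, 0.999, -0.038], [0.64, -0.053, -0.767], [-0.768, 0.004, -0.641]]
contact_force: [-0.8, -0.1, -0.1]
width: 0.0872
gripper_force: 0.0
```

```bash
python3 tip.py;python3 col.py; python3 - <<'E'
from h import *
im=camera('top')
hsv=cv2.cvtColor(im,cv2.COLOR_RGB2HSV)
ref=cv2.imread('pics/top5.png')[:,:,::-1];d=np.abs(im.astype(int)-ref).sum(2)
print('hammer',d[275:385,328:390].mean(),'tin',d[320:352,250:285].mean(),'handle',d[270:300,262:340].mean())
# cup outline in both views by low saturation on pad
for n,sl,z in(('top',(slice(245,300),slice(455,525)),.086),('scene',(slice(120,185),slice(245,295)),.04)):
    h=cv2.cvtColor(camera(n),cv2.COLOR_RGB2HSV)[sl];m=(h[...,1]<60)
    ys,xs=np.nonzero(m);print(n,len(xs),xs.min()+sl[1].start,xs.max()+sl[1].start,ys.min()+sl[0].start,ys.max()+sl[0].start)
    if n=='scene':
        h5=cv2.cvtColor(cv2.imread('pics/scene5.png'),cv2.COLOR_BGR2HSV)[sl];ys,xs=np.nonzero(h5[...,1]<60);print('ref',len(xs),xs.min()+245,xs.max()+245,ys.min()+120,ys.max()+120)
E
```

```text
27.55 [ 0.494 -0.338  0.299] [ 31.417   5.234 -29.48  106.003  54.349  78.319 -17.434] tip 0.2985221501044964 axis [-0.003 -0.004 -0.001] rim [ 0.494 -0.326  0.337] 0.08720184460897412 [-0.757 -0.111 -0.123]
[ 325  184   49   84 2832] [349.338 233.558] [ 0.596 -0.05   0.03 ] [ 28.  76. 156.]
[291 197   8   7  35] [294.314 199.943] [0.669 0.064 0.03 ] [ 21. 108. 213.]
[327 267   8   1   8] [330.5 267. ] [ 0.527 -0.01   0.03 ] [ 28.  77. 160.]
hammer 67.27609970674487 tin 27.97232142857143 handle 33.065384615384616
top 2528 455 524 245 299
scene 670 256 279 132 167
ref 662 257 280 131 165
```

The cup stands as it did before. Move the arm aside for a clear view of the drawer and bystanders.

arm_command(
  plan=[
    {"claw": -1,"travel": [-0.02,-0.03,0.02],"twist": [0,0,-0.08]},
    {"claw": -1,"travel": [-0.04,-0.06,0.03],"twist": [0,0,-0.16]},
    {"claw": -1,"travel": [-0.06,-0.09,0.03],"twist": [0,0,-0.24]},
    {"claw": -1,"travel": [-0.08,-0.12,0.03],"twist": [0,0,-0.32]},
    {"claw": -1,"travel": [-0.1,-0.15,0.03],"twist": [0,0,-0.4]},
    {"claw": -1,"travel": [-0.12,-0.18,0.03],"twist": [0,0,-0.48]},
    {"claw": -1,"travel": [-0.14,-0.21,0.03],"twist": [0,0,-0.56]},
    {"claw": -1,"travel": [-0.16,-0.24,0.03],"twist": [0,0,-0.64]},
    {"claw": -1,"travel": [-0.18,-0.27,0.03],"twist": [0,0,-0.72]},
    {"claw": -1,"travel": [-0.18,-0.27,0.03],"twist": [0,0,-0.72]},
  ],
)

```text
t: 28.75
position: [0.3113, -0.608, 0.3215]
tool_rot: [[0.447, 0.714, -0.54], [0.461, -0.7, -0.545], [-0.767, -0.005, -0.642]]
contact_force: [-0.2, 0.6, 0.1]
width: 0.0868
gripper_force: 0.0
```

```bash
cat > chk.py <<'E'
from h import *
np.set_printoptions(precision=3,suppress=True)
im=camera('top');ref=cv2.imread('pics/top5.png')[:,:,::-1];d=np.abs(im.astype(int)-ref).sum(2)
print('hammer',d[275:385,328:390].mean(),'tin',d[320:352,250:285].mean(),'handle',d[270:300,262:340].mean())
h=cv2.cvtColor(im,cv2.COLOR_RGB2HSV)[245:300,455:525];c=(h[...,1]<70);ys,xs=np.nonzero(c)
print('cup top',len(xs),xs.min()+455,xs.max()+455,ys.min()+245,ys.max()+245,'sat px in cup',(h[10:40,20:60,1]>110).sum())
s=cv2.cvtColor(camera('scene'),cv2.COLOR_RGB2HSV)[120:185,245:295]
ys,xs=np.nonzero(s[...,1]<60);print('scene cup',len(xs),xs.min()+245,xs.max()+245,ys.min()+120,ys.max()+120)
E
python3 tip.py;python3 col.py;python3 chk.py
```

```text
28.75 [ 0.311 -0.608  0.321] [ 46.38   20.181 -12.958  85.003  53.267  89.298 -18.254] tip 0.31712925269873804 axis [ 0.001  0.006 -0.724] rim [ 0.319 -0.6    0.36 ] 0.08680941081213124 [-0.19   0.606  0.126]
[290 195   9   9  54] [294.185 199.444] [0.67  0.064 0.03 ] [ 21.  104.  203.5]
[330 216   8   9  56] [333.536 220.   ] [ 0.625 -0.018  0.03 ] [ 57.  80. 188.]
[357 231   8   8  53] [360.566 234.453] [ 0.594 -0.073  0.03 ] [ 14. 102. 206.]
[356 251   8   8  56] [359.714 254.5  ] [ 0.552 -0.071  0.03 ] [117.5  60.  176.5]
hammer 6.5480938416422285 tin 6.475892857142857 handle 6.788888888888889
cup top 1059 467 508 250 283 sat px in cup 290
scene cup 670 256 279 132 167
```

All four pieces are in the drawer: brass (0.670, 0.064), green (0.625, -0.018), copper (0.594, -0.073) and blue (0.552, -0.071). The cup and bystanders are in place. Before handing in, I'll measure the drawer's stroke precisely.

```bash
python3 - <<'E'
from h import *
from scipy.optimize import least_squares
from scipy.spatial.transform import Rotation as R
np.set_printoptions(precision=4,suppress=True)
def w2px(n,P):
    c=calibration(n);K=np.array([[c['fx'],0,c['cx']],[0,c['fy'],c['cy']],[0,0,1]]);T=np.linalg.inv(c['cam_to_world'])
    return cv2.projectPoints(np.array(P,float),cv2.Rodrigues(T[:3,:3])[0],T[:3,3],K,np.array([c['k1'],0,0,0.]))[0][:,0]
def brass(im,box):
    x0,x1,y0,y1=box;h=cv2.cvtColor(im,cv2.COLOR_BGR2HSV)[y0:y1,x0:x1];m=(h[...,1]>130)&(h[...,0]>18)&(h[...,0]<30)
    n,l,st,ce=cv2.connectedComponentsWithStats(m.astype(np.uint8));i=1+np.argmax(st[1:,4]);return st[i]+[x0,y0,0,0,0],ce[i]+[x0,y0]
now={n:camera(n)[:,:,::-1].copy() for n in('top','scene')}
for n,b0,b1 in(('top',(265,350,180,215),(260,345,270,300)),('scene',(255,300,240,300),(325,370,215,270))):
    a,ca=brass(cv2.imread(f'pics/{n}0.png'),b0);b,cb=brass(now[n],b1)
    W=px2w(n,[ca,cb],.062);print(n,a,b,ca,cb,W,'stroke',np.linalg.norm(W[1]-W[0]))
E
```

```text
Traceback (most recent call last):
ValueError: attempt to get argmax of an empty sequence
```

```bash
python3 - <<'E'
from h import *
a=cv2.imread('pics/top0.png').astype(int);b=camera('top')[:,:,::-1].astype(int)
# signal = colour difference between the two pictures: bar vs bare bench, column by column
def rows(x,y,c,r0,r1):
    d=np.abs(x[r0:r1,c]-y[r0:r1,c]).sum(1).astype(float);d[d<25]=0
    return (d*np.arange(r0,r1)).sum()/d.sum()
A=[];B=[]
for c in range(290,328,3):
    A.append((c,rows(a,b,c,198,212)))
for c in range(282,324,3):
    B.append((c,rows(b,a,c,282,300)))
A,B=np.array(A),np.array(B);print(np.round(B[:,1],1))
b_=cv2.imread('pics/top5.png').astype(int)
hs=cv2.cvtColor(cv2.imread('pics/top0.png'),cv2.COLOR_BGR2HSV)
for c in(295,305,315): print(c,a[198:212,c].tolist())
W=px2w('top',B,.062);print(W.mean(0),np.polyfit(W[:,1],W[:,0],1))
E
```

```text
[289.9 290.3 288.9 289.6 290.6 290.1 291.  290.4 291.6 291.3 291.5 291.2
 291.1 290.9]
295 [[109, 158, 192], [108, 157, 192], [108, 159, 193], [107, 166, 198], [111, 176, 204], [114, 182, 209], [114, 181, 208], [104, 169, 200], [98, 155, 189], [101, 150, 184], [103, 151, 186], [107, 154, 188], [106, 153, 188], [108, 156, 191]]
305 [[110, 157, 192], [110, 158, 193], [112, 161, 197], [112, 166, 199], [111, 175, 204], [114, 181, 207], [114, 183, 208], [106, 174, 203], [99, 160, 193], [95, 147, 181], [98, 147, 183], [104, 153, 187], [103, 152, 188], [107, 155, 191]]
315 [[106, 154, 190], [104, 153, 189], [110, 157, 193], [105, 156, 191], [106, 165, 197], [109, 176, 204], [116, 184, 211], [113, 180, 208], [106, 171, 201], [96, 154, 188], [100, 150, 183], [105, 152, 187], [104, 153, 188], [109, 155, 191]]
[0.47590472 0.04810522 0.062     ] [0.05382121 0.47331564]
```

```bash
python3 - <<'E'
from h import *
np.set_printoptions(precision=4,suppress=True)
a=cv2.imread('pics/top0.png').astype(float);b=camera('top')[:,:,::-1].astype(float)
O=[]
for im,cs,r0,r1 in((a,range(290,328),198,213),(b,range(284,322),283,299)):
    P=[]
    for c in cs:
        d=np.clip(im[r0:r1,c,1]-im[r0:r1,c,0]-56,0,None);P.append((c,(d*np.arange(r0,r1)).sum()/d.sum()))
    P=np.array(P);W=px2w('top',P,.064);f=np.polyfit(W[:,1],W[:,0],1);O.append(f);print(P[[0,10,20,30]],f,W.mean(0))
print('stroke',np.polyval(O[0],.036)-np.polyval(O[1],.046))
E
```

```text
[[290.     203.    ]
 [300.     203.6383]
 [310.     204.0217]
 [320.     204.6744]] [0.0622 0.6498] [0.6519 0.0336 0.064 ]
[[284.     289.8095]
 [294.     290.325 ]
 [304.     290.8293]
 [314.     291.3488]] [0.0648 0.4724] [0.4753 0.046  0.064 ]
stroke 0.17667201942624977
```

The drawer still stands exactly where the hard stop held it: the bar is at x ≈ 0.476 both by touch and by camera. Handing in.

```bash
python3 -c "
from workcell import *
print(close_job())"
```

```text
the job is handed in; nothing more can be done
None
```

I handed the job in with all four pieces in the drawer, the drawer out at its stop, the empty cup standing let go on the pad and the hammer and tin where they were; hand-in gave no verdict, and I viewed 11 pictures, one over the limit of 10.

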